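# Fit a filter cartridge and snap its cover on

### The arm

A 7-joint arm with a two-finger parallel gripper is mounted at the origin on a cart in front of the work surface, level with it; the furniture and walls round the work are solid. World frame = base frame: x ahead of the robot, y to its left, z up, the work surface at z = 0. Lengths are in mm, angles in rad, forces in N, time in s.
With the tool pointing down it reaches from about 400 to 875 mm from the base axis. Payload 4.4 kg.
Tool frame: the origin (TCP) lies at the very end of the fingers, on their centre line; the grasp point (between the pads) lies 19 mm behind it; y points along the fingers, z is the direction in which the jaws open and shut, and the axes are right-handed (so a half turn about y gives the same grasp; the last joint's range is limited). The gripper opens to 85 mm and grips with 20 to 120 N. Pads are 22 mm wide; open, the fingers measure 114 mm over their backs; the gripper's body (76 mm by 85 mm) begins 54 mm behind the grasp point. The pads swing forward as they close: fully open they stand 13 mm farther back than shut.
Start: joints at [1.234, 0.628, 0.038, 1.517, -0.027, 0.996, -0.02], TCP at [173.905, -626.319, 202.913] pointing down, gripper open.
Joint ranges: [-3.06, 3.06], [-0.37, 2.12], [-1.25, 1.32], [0.18, 2.47], [-1.1, 4.24], [0.23, 1.98], [-2.94, 2.94]. Speed limits (rad/s): [2.57, 2.57, 3.14, 3.14, 3.14, 3.14, 3.14].

### API

Orientations are given as [roll, pitch, yaw] about the fixed x, y, z axes, in that order (R = Rz(yaw) Ry(pitch) Rx(roll)).
In Python, from cell import read_state, get_image, finish_job gives the robot as it stands. The module is installed in compiled form; this text tells all that it offers.
- The arm moves only by the tool servo_tool, never from a script. Its argument "increments" is a list of rows, each an object of numbers: "dx", "dy", "dz": the shift along the world's x, y, z in cm; "ax", "ay", "az": the turn, a rotation vector about the world's x, y, z in rad; "claw": the closure, from -1 (fully open) to 1 (shut). A call has 1 to 8 rows; each row is the pose to reach, as a shift and turn from the pose commanded when the call began; what a row does not reach only later rows make up. A row lasts 1/12 s, in which the tool goes at most 41.7 mm and 7.16 degrees, less where a joint would pass 70% of its speed; a pose out of reach is approached as far as the arm can. A call with a gripper value outside its range is refused whole. The fingers move at their own pace and stop on an object; the grip force is fixed at half the most. Time passes only in rows, so rows that repeat a pose let the fingers close. It gives the time, the measured TCP pose, the force and the opening at its end, in the units of the state.
- read_state(): the state, without advancing time (a new reading comes with each control period).
- get_image(name): name is "scene" or "top"; returns a dict with "color" (400x640x3 uint8, red, green, blue), "fov_y" (degrees; the focal length in pixels is half the picture's height over the tangent of half this angle, whatever the lens; pixels are square), "cx", "cy" (the principal point, pixels), "R" (3x3) and "t" (3): a world point X has camera coordinates R X + t. Camera axes: x right, y down, z forward; pixel columns grow to the right and rows downward; lengths in mm; the calibration is good to about 2 mm. A picture is of the moment at which its call begins. There is no depth.
- finish_job(): hands the job in, once; it reports no verdict.
The state is a dict: "clock": time; "qpos": joint angles; "qd": joint speeds; "tau": joint torques, N m; "eef_pos": TCP position; "tool_rot": TCP orientation; "force": force on the tool from outside, world axes, zero at the start; "torque": the same for the moment, N m; "width": finger opening in mm.
Only numpy, scipy, OpenCV 4.12 (cv2) and the standard library are available. Lean on these libraries where they do the work, as an engineer would, in place of code of your own. Each camera call takes 0.05 s, during which the arm holds its last target.

### The job

Put the new cartridge in the worktop water filter: plug the blue cartridge upright and fully home in the white unit's socket, then set the grey cover over it and press it straight down until both orange hooks have snapped over its edges. Leave the jars and tea boxes where they stand.

Things in the scene. Friction and masses are not known exactly. Their poses are not given: they have to be found in the camera images.
- filter_unit: White water filter unit, fixed. Housing 116 (its x) x 92 (y) mm, flat deck 50 mm up; origin: centre of its underside, z up. Low bevelled rails along both long sides of the deck (7 mm high, inner faces 36.5 mm from the centre line) guide the cover; an orange snap hook at each x end rises 21 mm above the deck. Hose stubs on the -y side. Overall 142 x 124 x 71 mm. Fit is the same after a half turn.
- socket (a point): Centre of the socket's mouth at deck height, 50 mm above the unit's underside, on the unit's axis. Rectangular hole 47.5 (unit's x) x 33.5 (y) mm, bevelled mouth, 36 mm deep.
- hook_far (a joint): Orange spring hook, 16 mm wide, at the unit's +x end (far). Joint value: rad bent outward, 0 = upright at rest; hinge 14 mm above the worktop, spring-returned. Barb: flat underside 56 mm above the worktop, inner edge 54 mm from the unit's centre; above it a lead-in ramp leans outward to 63 mm from the centre at about 70 mm height.
- hook_near (a joint): Orange spring hook, 16 mm wide, at the unit's -x end (near). Joint value: rad bent outward, 0 = upright at rest; hinge 14 mm above the worktop, spring-returned. Barb: flat underside 56 mm above the worktop, inner edge 54 mm from the unit's centre; above it a lead-in ramp leans outward to 63 mm from the centre at about 70 mm height.
- cartridge: Loose blue filter cartridge, about 0.12 kg, standing on its plug; origin: centre of the underside, z up. Plug 44 (its x) x 30 (y) x 34 mm high, its lowest 10 mm tapered to 38 x 24; white collar 52 x 38 mm from 34 to 39 mm up, which comes to rest on the deck. Goes in with its x along the unit's x, either way round; when home its origin is 16 mm above the unit's underside.
- fin (a point): On the cartridge: middle of its blue grip fin, 51 mm above its underside. Fin 40 (x) x 12 (y) mm, from 39 to 63 mm up; pinch it across y.
- cover: Loose grey cover, about 0.10 kg, standing on its foot; origin: centre of the underside, z up. Foot flange 116 (its x) x 66 (y) x 5 mm; hood 78 x 58 mm, top 36 mm up, hollow from below (70 x 50 x 32 mm, room for the cartridge's collar and fin). Goes on with its x along the unit's x, either way round.
- bar (a point): On the cover: middle of its black grip bar, 49 mm above its underside. Bar 46 (x) x 14 (y) mm, from 36 to 62 mm up; pinch it across y. Laid on the hooks the cover stands 10 to 15 mm too high; pushing down here or on the hood beside it with some 8 to 15 N bends each hook out 4 mm; when home its foot lies on the deck, origin 50 mm above the unit's underside.
- jar_red: Bystander: spice jar with red cap, 42 mm across, 108 mm tall, origin centre of the underside.
- jar_yellow: Bystander: spice jar with yellow cap, 42 mm across, 108 mm tall, origin centre of the underside.
- box_red: Bystander: small red carton, 102 x 53 x 60 mm, origin centre of the underside.
- box_leaf: Bystander: small green carton, 107 x 55 x 52 mm, origin centre of the underside.
There are look-alikes about, which are no part of the job. There is more than one size of the cartridge; the job needs the smaller.

How it is judged:
By the outcome, as a careful person would: the job done as asked, in the order asked, and still so for the second after the job is handed in, with the robot touching nothing.
It also fails if it takes over 64 s, if anything falls off the work surface, if the arm or the gripper's body presses on something with over 40 N, if the wrist force passes 120 N, or if a joint passes its speed limit or range.

## Working session

There is one attempt and no reset: what is moved stays moved. The work goes in short steps, Python scripts to look and compute and a tool call to move; the robot and the scene stay as the last step left them, time stands still between calls to the robot, and variables do not carry over. Pictures are saved under pics/ and viewed, and the job is handed in when it is done.

Besides the shell and the picture viewer there is one more tool, called after "Call:" by a JSON object that holds its "op" and its "data", one argument or row to a line. servo_tool: Moves the arm, as the interface text tells. Its arguments: {"type":"object","properties":{"increments":{"type":"array","items":{"type":"object","properties":{"dx":{"type":"number"},"dy":{"type":"number"},"dz":{"type":"number"},"ax":{"type":"number"},"ay":{"type":"number"},"az":{"type":"number"},"claw":{"type":"number"}}}}},"required":["increments"]}

```bash
mkdir -p pics
cat > h.py <<'E'
import numpy as np, cv2
from cell import read_state, get_image, finish_job
def snap(name,fn):
    im=get_image(name); cv2.imwrite('pics/'+fn+'.png',im['color'][:,:,::-1]); 
    np.savez('pics/'+fn+'.npz',**{k:im[k] for k in im}); return im
def load(fn): return dict(np.load('pics/'+fn+'.npz'))
def foc(im): return 200/np.tan(np.radians(float(im['fov_y']))/2)
def ray(im,u,v,z):
    f=foc(im); d=np.array([(u-im['cx'])/f,(v-im['cy'])/f,1.]); R=im['R'];c=-R.T@im['t']; d=R.T@d
    return c+d*(z-c[2])/d[2]
def proj(im,X):
    p=np.atleast_2d(X)@im['R'].T+im['t']; return p[:,:2]/p[:,2:]*foc(im)+[float(im['cx']),float(im['cy'])]
def crop(fn,u0,v0,u1,v1,s,out):
    i=cv2.imread('pics/'+fn+'.png')[v0:v1,u0:u1]; cv2.imwrite('pics/'+out+'.png',cv2.resize(i,None,fx=s,fy=s,interpolation=cv2.INTER_CUBIC))
E
python3 - <<'E'
from h import *
print(read_state())
for n in('scene','top'):
    im=snap(n,n+'0'); print(n,im['fov_y'],im['cx'],im['cy'],-im['R'].T@im['t'],im['R'])
E
```

```text
{'clock': 0.0, 'qpos': array([ 1.23419135,  0.62935191,  0.038437  ,  1.51840124, -0.02698854,
        0.99632343, -0.01998325]), 'qd': array([-0.0006177 ,  0.00084313,  0.0013589 ,  0.001489  , -0.00022231,
        0.00073281, -0.00150175]), 'tau': array([-4.29026049e-04, -5.63392067e+01,  1.22561730e+00, -1.93446529e+01,
        1.08120090e-02,  1.04862874e-02,  2.48188917e-05]), 'eef_pos': array([ 173.71539199, -625.6209747 ,  201.9747073 ]), 'tool_rot': array([-1.57276204e+00, -3.38478158e-05, -2.87076141e+00]), 'force': array([ 0.97779124, -0.12851721,  0.48629028]), 'torque': array([0.01017893, 0.02195525, 0.00057371]), 'width': 85.40203752708277}
scene 46.335002247728596 324.9873539406447 197.9132532244674 [-53.28026399 544.96439485 558.54143397] [[-0.59351127 -0.80481634  0.00387795]
 [-0.43767008  0.31870838 -0.84075554]
 [ 0.67541786 -0.50069515 -0.54140104]]
top 56.158653088444574 319.5964759109363 196.9866930449161 [509.85307881  66.23593756 920.32555432] [[ 0.02482334 -0.99957285 -0.01542463]
 [-0.99479074 -0.02317273 -0.09926937]
 [ 0.09886954  0.01780848 -0.99494104]]
```

View pics/scene0.png

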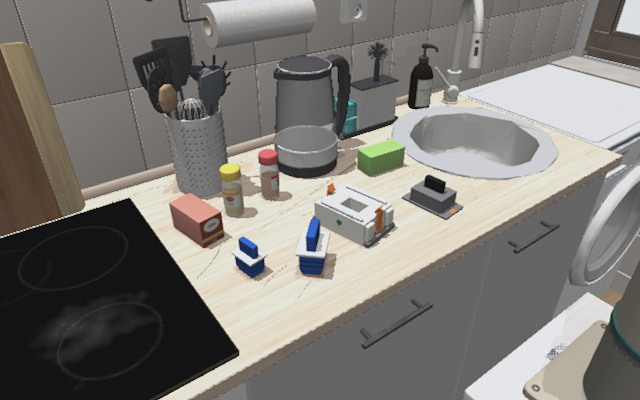

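View pics/top0.png

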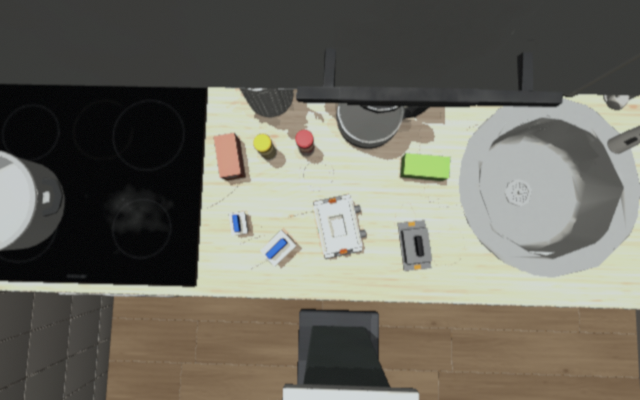

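The scene camera shows the unit at (355,212), the cover at (433,195), and two cartridges, at (249,256) and (313,247). I'll enlarge both views.

Run:
```python
from h import *
crop('top0',210,180,370,280,5,'c1'); crop('top0',300,180,460,280,5,'c2'); crop('scene0',220,170,400,290,4,'c3'); crop('scene0',380,150,480,230,6,'c4')
```

```text
(no output)
```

View pics/c1.png

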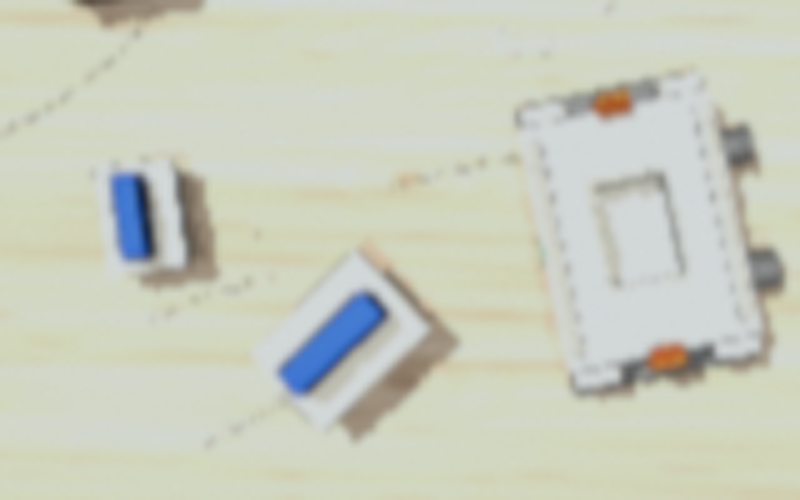

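View pics/c2.png

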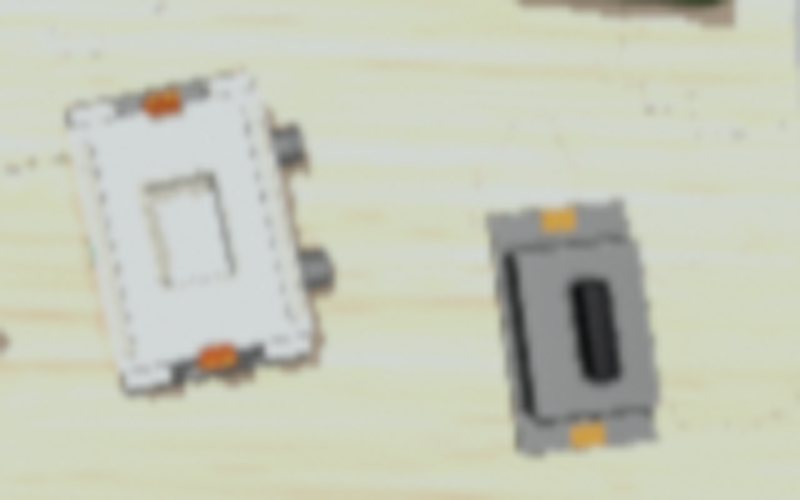

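View pics/c3.png

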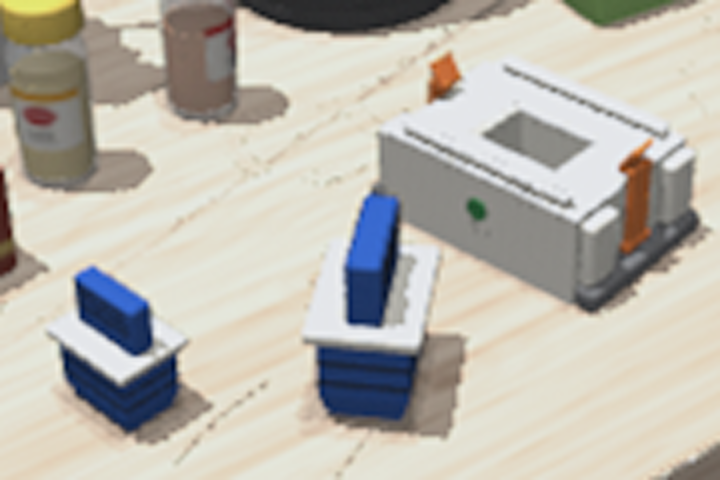

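View pics/c4.png

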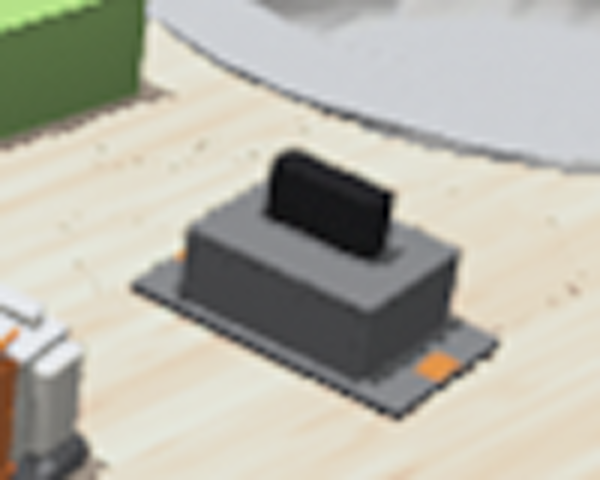

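```bash
cat > fit.py <<'E'
from h import *
from scipy.optimize import least_squares
def c(fn,u0,v0,s,pts): return fn,[((x+.5)/s-.5+u0,(y+.5)/s-.5+v0) for x,y in pts]
def W(p,L):
    x,y,a=p; L=np.atleast_2d(np.array(L,float)); co,si=np.cos(a),np.sin(a)
    return np.c_[x+co*L[:,0]-si*L[:,1], y+si*L[:,0]+co*L[:,1], L[:,2]]
def fit(groups,p0):
    ims={g[0][0]:load(g[0][0]) for g in groups}
    f=lambda p:np.concatenate([(proj(ims[g[0][0]],W(p,g[1]))-np.array(g[0][1])).ravel() for g in groups])
    r=least_squares(f,p0,loss='soft_l1'); return r.x,f(r.x).reshape(-1,2)
E
python3 - <<'E'
from fit import *
t0=load('top0')
T1=lambda p:c('top0',210,180,5,p)
T2=lambda p:c('top0',300,180,5,p)
S3=lambda p:c('scene0',220,170,4,p)
S4=lambda p:c('scene0',380,150,6,p)
def side(a,b): d=np.linalg.norm(np.subtract(a,b)); return d
for nm,pts,z in [('small collar',[(103,165),(178,158),(188,265),(108,272)],39),('small fin',[(110,175),(140,172),(152,258),(122,262)],63),('big collar',[(358,247),(432,325),(325,430),(255,355)],39),('big fin',[(365,290),(388,312),(300,395),(278,375)],63),('socket',[(595,188),(662,175),(684,276),(616,287)],50)]:
    P=[ray(t0,*q,z)[:2] for q in T1(pts)[1]]
    print(nm,np.mean(P,0).round(1),[round(side(P[i],P[(i+1)%4]),1) for i in range(4)])
for nm,pts,z in [('foot',[(488,213),(622,200),(657,437),(518,452)],5),('bar',[(570,280),(605,277),(622,380),(588,384)],62)]:
    P=[ray(t0,*q,z)[:2] for q in T2(pts)[1]]
    print(nm,np.mean(P,0).round(1),[round(side(P[i],P[(i+1)%4]),1) for i in range(4)])
def rect(a,b,z): return [(a/2,b/2,z),(a/2,-b/2,z),(-a/2,-b/2,z),(-a/2,b/2,z)]
# order: far-left, far-right, near-right, near-left in the top image (image up=+x, left=+y)
K=rect(52,38,39);F=rect(40,12,63)
x,r=fit([(T1([(103,165),(178,158),(188,265),(108,272)]),K),(T1([(110,175),(140,172),(152,258),(122,262)]),F),
 (S3([(188,342),(125,383),(48,330)]),[K[0],K[3],K[2]][:0] or [K[1],K[2],K[3]])],(430,270,0.1)); print('cart',x.round(3),r.round(1).tolist())
x,r=fit([(T1([(103,165),(178,158),(188,265),(108,272)]),K),(T1([(110,175),(140,172),(152,258),(122,262)]),F)],(430,270,0.1)); print('cart top',x.round(3),np.abs(r).max())
x,r=fit([(S3([(188,342),(125,383),(48,330)]),[K[1],K[2],K[3]])],(430,270,0.1)); print('cart scene',x.round(3),np.abs(r).max())
H=rect(47.5,33.5,50)
g1=(T1([(595,188),(662,175),(684,276),(616,287)]),H); g2=(S3([(517,112),(592,143),(556,170),(484,135)]),H)
for g in([g1,g2],[g1],[g2]):
    x,r=fit(g,(430,30,0.1)); print('unit',x.round(3),r.round(1).tolist())
Fo=rect(116,66,5);B=rect(46,14,62);Ho=rect(78,58,36)
g1=(T2([(488,213),(622,200),(657,437),(518,452)]),Fo);g2=(T2([(570,280),(605,277),(622,380),(588,384)]),B)
g3=(S4([(498,345),(400,415),(132,287)]),[Fo[1],Fo[2],Fo[3]]);g4=(S4([(460,250),(370,310),(188,230)]),[Ho[1],Ho[2],Ho[3]])
for g in([g1,g2,g3,g4],[g1,g2],[g3,g4]):
    x,r=fit(g,(400,-130,0.1)); print('cover',x.round(3),r.round(1).tolist())
E
```

```text
small collar [532.5 271.6] [np.float64(35.6), np.float64(50.6), np.float64(37.8), np.float64(50.4)]
small fin [530.9 272. ] [np.float64(13.9), np.float64(39.8), np.float64(13.8), np.float64(40.3)]
big collar [476.9 176. ] [np.float64(50.4), np.float64(69.3), np.float64(47.9), np.float64(69.3)]
big fin [475.9 177.3] [np.float64(14.5), np.float64(54.5), np.float64(13.5), np.float64(54.8)]
socket [530.2  38.9] [np.float64(31.7), np.float64(47.7), np.float64(31.8), np.float64(46.7)]
foot [ 490.8 -147.7] [np.float64(65.3), np.float64(114.4), np.float64(67.0), np.float64(115.1)]
bar [ 489.8 -145.7] [np.float64(15.9), np.float64(46.7), np.float64(15.4), np.float64(47.2)]
cart [5.31633e+02 2.72646e+02 6.20000e-02] [[-0.4, -0.4], [0.6, 0.4], [-1.0, 1.1], [-1.1, 0.3], [1.2, -0.6], [0.4, -0.2], [-1.7, 0.1], [-0.9, -0.6], [-15.2, -14.6], [16.9, -10.5], [17.3, 12.1]]
cart top [5.31595e+02 2.71818e+02 1.37000e-01] 0.929663002917124
cart scene [527.519 274.965  48.641] 9.83051107742466
unit [5.30372e+02 3.87790e+01 9.60000e-02] [[0.9, -1.1], [1.9, 0.4], [-0.9, 0.8], [-1.8, -0.4], [-8.4, 3.9], [-15.2, -9.9], [10.8, -6.9], [16.8, 8.3]]
unit [530.143  38.847  -6.062] [[-0.3, 0.0], [0.5, -0.2], [0.2, -0.2], [-0.4, 0.4]]
unit [527.841  42.807   5.207] [[2.0, -0.9], [-1.2, -4.7], [-1.1, 0.8], [0.8, 5.3]]
cover [ 492.365 -130.229   -0.644] [[12.9, -5.8], [8.0, 13.7], [-28.0, 4.4], [-22.1, -15.8], [2.0, -1.2], [-0.0, 3.2], [-15.7, -1.3], [-13.8, -6.0], [-26.4, -17.9], [0.7, 0.2], [13.2, 21.3], [-18.4, -9.6], [4.0, -0.1], [6.0, 13.0]]
cover [ 4.90260e+02 -1.46725e+02  1.37000e-01] [[-0.5, 0.2], [-0.3, -0.3], [-0.6, 0.4], [-0.1, 0.5], [1.2, 0.0], [0.4, -0.1], [-0.2, -0.3], [0.4, -0.4]]
cover [ 487.08  -145.709   -1.572] [[-0.1, -7.0], [-21.0, -0.5], [1.0, 6.4], [1.3, -1.3], [-9.1, 0.5], [0.9, 1.7]]
```

```bash
cat > fit1.py <<'E'
from fit import *
T1=lambda p:c('top0',210,180,5,p)
T2=lambda p:c('top0',300,180,5,p)
S3=lambda p:c('scene0',220,170,4,p)
S4=lambda p:c('scene0',380,150,6,p)
def rect(a,b,z): return [(a/2,b/2,z),(a/2,-b/2,z),(-a/2,-b/2,z),(-a/2,b/2,z)]
K=rect(52,38,39);F=rect(40,12,63)
H=rect(47.5,33.5,50)
Fo=rect(116,66,5);B=rect(46,14,62);Ho=rect(78,58,36)
E
python3 - <<'E'
from fit1 import *
def go(nm,g,p0):
  for k in (g,[q for q in g if q[0][0]=='top0'],[q for q in g if q[0][0]!='top0']):
    x,r=fit(k,p0); print(nm,x.round(3),r.round(1).tolist())
go('cart',[(T1([(103,165),(178,158),(188,265),(108,272)]),K),(T1([(110,175),(140,172),(152,258),(122,262)]),F),
 (S3([(188,342),(125,383),(48,330)]),[K[2],K[3],K[0]]),(S3([(92,266),(77,272),(151,306),(135,312)]),[F[1],F[0],F[2],F[3]])],(530,270,0.1))
# unit: posts/hook tops also
go('unit',[(T1([(595,188),(662,175),(684,276),(616,287)]),H),(S3([(517,112),(592,143),(556,170),(484,135)]),[H[1],H[2],H[3],H[0]])],(530,38,0.1))
go('cover',[(T2([(488,213),(622,200),(657,437),(518,452)]),Fo),(T2([(570,280),(605,277),(622,380),(588,384)]),B),
(S4([(498,345),(400,415),(132,287)]),[Fo[2],Fo[3],Fo[0]]),(S4([(460,250),(370,310),(188,230)]),[Ho[2],Ho[3],Ho[0]])],(490,-145,0.1))
E
```

```text
cart [5.31298e+02 2.73537e+02 1.57000e-01] [[-1.8, 0.6], [-0.8, -0.2], [-0.4, 0.4], [-0.4, 1.1], [0.0, -0.2], [-0.8, -0.3], [-1.3, -0.1], [-0.5, -0.2], [1.3, -1.0], [-0.5, -1.0], [0.4, -1.6], [1.8, -1.3], [-0.1, 0.2], [1.4, -1.2], [-0.2, 0.5]]
cart [5.31595e+02 2.71818e+02 1.37000e-01] [[-0.9, 0.3], [0.1, -0.1], [0.2, 0.5], [0.1, 0.9], [0.9, -0.4], [0.1, -0.3], [-0.7, -0.2], [0.1, -0.4]]
cart [5.29767e+02 2.75575e+02 1.89000e-01] [[0.9, -0.5], [-0.5, -0.1], [-0.5, -0.4], [0.8, -0.3], [-1.0, 1.3], [1.1, -0.5], [-0.4, 1.3]]
unit [5.29993e+02 4.02790e+01 2.29000e-01] [[-1.0, 0.1], [-0.2, -0.2], [-0.3, -0.2], [-0.9, 0.5], [1.2, -1.6], [1.6, -0.9], [0.3, -0.3], [-0.9, -0.5]]
unit [5.30143e+02 3.88470e+01 2.21000e-01] [[-0.3, 0.0], [0.5, -0.2], [0.2, -0.2], [-0.4, 0.4]]
unit [5.28701e+02 4.30630e+01 2.52000e-01] [[0.2, -0.8], [0.9, -0.3], [-0.1, 0.4], [-1.7, 0.5]]
cover [ 4.90155e+02 -1.46215e+02  1.37000e-01] [[-0.8, 0.2], [-0.6, -0.3], [-0.8, 0.5], [-0.3, 0.6], [1.0, 0.1], [0.1, -0.0], [-0.4, -0.3], [0.2, -0.4], [1.0, -1.0], [-0.1, -0.2], [-0.5, -0.8], [0.8, -0.2], [0.2, 0.2], [-0.3, -0.8]]
cover [ 4.90260e+02 -1.46725e+02  1.37000e-01] [[-0.5, 0.2], [-0.3, -0.3], [-0.6, 0.4], [-0.1, 0.5], [1.2, 0.0], [0.4, -0.1], [-0.2, -0.3], [0.4, -0.4]]
cover [ 4.89366e+02 -1.44503e+02  1.46000e-01] [[0.7, -0.7], [-0.1, 0.2], [-0.8, -0.3], [0.6, 0.1], [0.2, 0.7], [-0.6, -0.3]]
```

Candidates, by top-view pixel:
- **Blue cartridges:** A at (239,223) has a collar of about 51x37 and a fin of 40x14. B at (279,248) has a collar of about 69x49 and a fin of 55, so it is too large. A is the smaller one described, and crop c1/c3 confirms it.
- **Cover:** there is only one grey cover with a black bar, at (415,245), with a foot of about 115x66. The dark box at the wall is no match.
- **Unit:** there is only one white unit, at (338,226), with a socket of 47x32.

I'll move in an arc towards A, staying above everything.

Call:
{"op": "servo_tool", "data": {
  "increments": [
    {"dx": 2.5,"dy": 2.9,"dz": 0.5},
    {"dx": 5.2,"dy": 5.6,"dz": 1},
    {"dx": 8,"dy": 8.4,"dz": 1.5},
    {"dx": 10.8,"dy": 11.2,"dz": 2},
    {"dx": 13.5,"dy": 14.1,"dz": 2},
    {"dx": 16.2,"dy": 17,"dz": 2},
    {"dx": 18.8,"dy": 20,"dz": 2},
    {"dx": 21.4,"dy": 23,"dz": 2}
  ]
}}

```text
invalid input at $.increments[0]: expected keys dx, dy, dz, ax, ay, az, claw
```

Call:
{"op": "servo_tool", "data": {
  "increments": [
    {"dx": 2.5,"dy": 2.9,"dz": 0.5,"ax": 0,"ay": 0,"az": 0,"claw": -1},
    {"dx": 5.2,"dy": 5.6,"dz": 1,"ax": 0,"ay": 0,"az": 0,"claw": -1},
    {"dx": 8,"dy": 8.4,"dz": 1.5,"ax": 0,"ay": 0,"az": 0,"claw": -1},
    {"dx": 10.8,"dy": 11.2,"dz": 2,"ax": 0,"ay": 0,"az": 0,"claw": -1},
    {"dx": 13.5,"dy": 14.1,"dz": 2,"ax": 0,"ay": 0,"az": 0,"claw": -1},
    {"dx": 16.2,"dy": 17,"dz": 2,"ax": 0,"ay": 0,"az": 0,"claw": -1},
    {"dx": 18.8,"dy": 20,"dz": 2,"ax": 0,"ay": 0,"az": 0,"claw": -1},
    {"dx": 21.4,"dy": 23,"dz": 2,"ax": 0,"ay": 0,"az": 0,"claw": -1}
  ]
}}

```text
clock: 0.77
eef_pos: [388.7, -394.5, 222.7]
tool_rot: [-1.571, -0.0, -2.871]
force: [0.5, 0.1, 0.4]
width: 85.3
```

Call:
{"op": "servo_tool", "data": {
  "increments": [
    {"dx": 2,"dy": 3.4,"dz": 0,"ax": 0,"ay": 0,"az": -0.02,"claw": -1},
    {"dx": 4,"dy": 6.8,"dz": 0,"ax": 0,"ay": 0,"az": -0.04,"claw": -1},
    {"dx": 6,"dy": 10.2,"dz": 0,"ax": 0,"ay": 0,"az": -0.06,"claw": -1},
    {"dx": 8,"dy": 13.8,"dz": 0,"ax": 0,"ay": 0,"az": -0.08,"claw": -1},
    {"dx": 10,"dy": 17.4,"dz": 0,"ax": 0,"ay": 0,"az": -0.1,"claw": -1},
    {"dx": 12,"dy": 21,"dz": 0,"ax": 0,"ay": 0,"az": -0.12,"claw": -1},
    {"dx": 13,"dy": 25,"dz": 0,"ax": 0,"ay": 0,"az": -0.125,"claw": -1},
    {"dx": 13.8,"dy": 29,"dz": 0,"ax": 0,"ay": 0,"az": -0.125,"claw": -1}
  ]
}}

```text
clock: 1.43
eef_pos: [526.7, -104.2, 222.5]
tool_rot: [-1.571, 0.0, -2.996]
force: [1.8, 0.2, 0.2]
width: 85.6
```

Call:
{"op": "servo_tool", "data": {
  "increments": [
    {"dx": 0,"dy": 4,"dz": -0.5,"ax": 0,"ay": 0,"az": 0,"claw": -1},
    {"dx": 0,"dy": 8,"dz": -1,"ax": 0,"ay": 0,"az": 0,"claw": -1},
    {"dx": 0,"dy": 12,"dz": -2,"ax": 0,"ay": 0,"az": 0,"claw": -1},
    {"dx": 0,"dy": 16,"dz": -3,"ax": 0,"ay": 0,"az": 0,"claw": -1},
    {"dx": 0,"dy": 20,"dz": -4,"ax": 0,"ay": 0,"az": 0,"claw": -1},
    {"dx": 0,"dy": 24,"dz": -5,"ax": 0,"ay": 0,"az": 0,"claw": -0.5},
    {"dx": 0,"dy": 28,"dz": -6,"ax": 0,"ay": 0,"az": 0,"claw": -0.4},
    {"dx": 0,"dy": 32,"dz": -7,"ax": 0,"ay": 0,"az": 0,"claw": -0.2}
  ]
}}

```text
clock: 2.1
eef_pos: [525.3, 215.5, 152.2]
tool_rot: [-1.571, -0.001, -2.996]
force: [-0.0, -0.2, -0.7]
width: 52.2
```

Call:
{"op": "servo_tool", "data": {
  "increments": [
    {"dx": 0.3,"dy": 3,"dz": -2,"ax": 0,"ay": 0,"az": 0,"claw": -0.2},
    {"dx": 0.6,"dy": 5.7,"dz": -4,"ax": 0,"ay": 0,"az": 0,"claw": -0.2},
    {"dx": 0.6,"dy": 5.7,"dz": -4.5,"ax": 0,"ay": 0,"az": 0,"claw": -0.2}
  ]
}}

```text
clock: 2.35
eef_pos: [529.0, 278.3, 104.6]
tool_rot: [-1.575, -0.003, -2.987]
force: [0.4, 0.6, 0.2]
width: 51.2
```

Run:
```python
from fit1 import *
s=read_state(); print(s['eef_pos'],s['tool_rot'],s['width'])
im=snap('scene','s1'); print(proj(im,[s['eef_pos']]), proj(im,W((531.5,272,.145),F)))
it=snap('top','t1'); print(proj(it,[s['eef_pos']]))
crop('s1',170,150,330,280,5,'s1c'); crop('t1',180,160,300,260,6,'t1c')
```

```text
[529.03691603 278.29168874 104.63787373] [-1.57454368 -0.00318371 -2.9871231 ] 51.16758756124908
[[244.68075386 223.18092562]] [[239.61705073 237.36114452]
 [245.24973323 234.41281498]
 [259.46477429 244.65255784]
 [253.78987196 247.78337959]]
[[228.35116557 223.12299446]]
```

View pics/s1c.png

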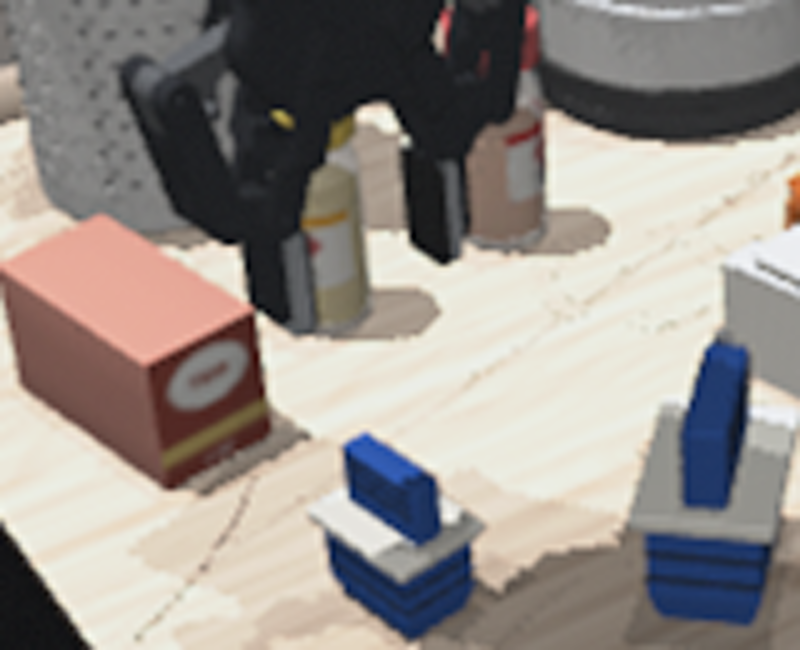

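View pics/t1c.png

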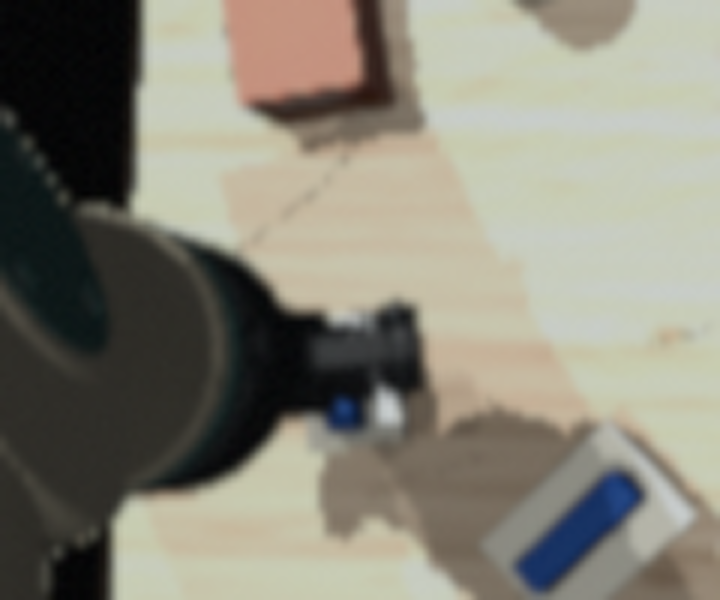

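The small cartridge A is at scene (249,250), directly below the gripper, and the box and jars are clear. The arm had not settled, so I'll hold and check again.

Call:
{"op": "servo_tool", "data": {
  "increments": [
    {"dx": 0,"dy": 0,"dz": 0,"ax": 0,"ay": 0,"az": 0,"claw": -0.2},
    {"dx": 0,"dy": 0,"dz": 0,"ax": 0,"ay": 0,"az": 0,"claw": -0.2},
    {"dx": 0,"dy": 0,"dz": 0,"ax": 0,"ay": 0,"az": 0,"claw": -0.2}
  ]
}}

```text
clock: 2.7
eef_pos: [532.9, 269.2, 108.9]
tool_rot: [-1.571, 0.002, -2.998]
force: [-0.4, 0.5, -0.8]
width: 51.1
```

Run:
```python
from fit1 import *
s=read_state(); print(s['eef_pos'],s['tool_rot'],s['width'])
im=snap('scene','s2'); print(proj(im,[s['eef_pos'],s['eef_pos']+[0,0,10]]))
from cell import *
crop('s2',190,160,310,260,6,'s2c')
```

```text
[532.86245976 269.165513   108.9290834 ] [-1.57055775e+00  1.51023377e-03 -2.99830767e+00] 51.082010205105455
[[248.24037718 218.0997267 ]
 [247.72562287 213.15130977]]
```

View pics/s2c.png

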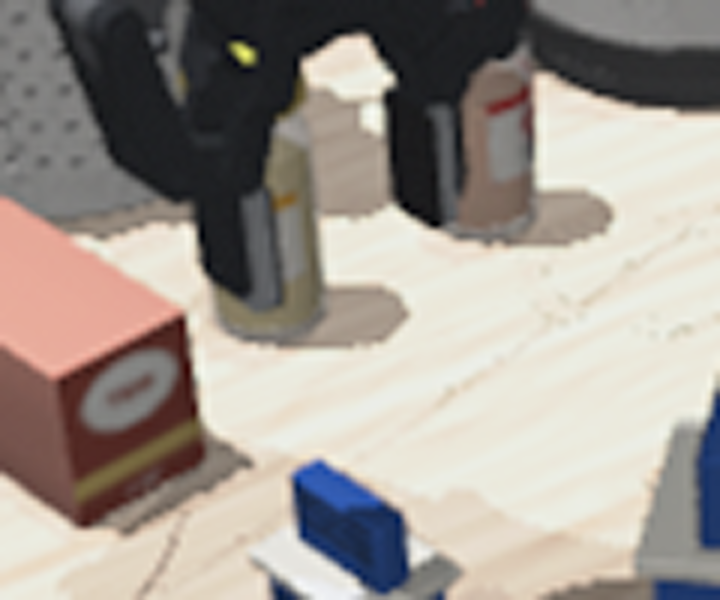

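Run:
```python
from fit1 import *
im=load('s2'); p=np.array([532.9,269.2,108.9]); j=np.array([-.143,.99,0]); w=np.array([.99,.143,0])
for dz in (0,5,10,20):
    for s in (1,-1):
        q=[p+j*s*25.5+w*t+[0,0,dz] for t in(-11,11)]
        print(dz,s,((proj(im,q)-[190,160])*6).round().tolist())
```

```text
0 1 [[297.0, 404.0], [250.0, 370.0]]
0 -1 [[447.0, 328.0], [398.0, 297.0]]
5 1 [[296.0, 389.0], [248.0, 355.0]]
5 -1 [[445.0, 313.0], [397.0, 282.0]]
10 1 [[294.0, 374.0], [246.0, 340.0]]
10 -1 [[444.0, 299.0], [396.0, 267.0]]
20 1 [[290.0, 343.0], [242.0, 309.0]]
20 -1 [[442.0, 269.0], [393.0, 238.0]]
```

The fingertips look about 30 mm higher in the scene view than the TCP reading predicts. I'll shut the jaws and check both cameras before descending.

Call:
{"op": "servo_tool", "data": {
  "increments": [
    {"dx": 0,"dy": 0,"dz": 0,"ax": 0,"ay": 0,"az": 0,"claw": 1},
    {"dx": 0,"dy": 0,"dz": 0,"ax": 0,"ay": 0,"az": 0,"claw": 1},
    {"dx": 0,"dy": 0,"dz": 0,"ax": 0,"ay": 0,"az": 0,"claw": 1},
    {"dx": 0,"dy": 0,"dz": 0,"ax": 0,"ay": 0,"az": 0,"claw": 1},
    {"dx": 0,"dy": 0,"dz": 0,"ax": 0,"ay": 0,"az": 0,"claw": 1}
  ]
}}

```text
clock: 3.17
eef_pos: [531.9, 270.7, 108.0]
tool_rot: [-1.571, 0.0, -2.996]
force: [-0.8, -0.6, -0.7]
width: 0.0
```

Run:
```python
from fit1 import *
s=read_state(); print(s['eef_pos'],s['tool_rot'],s['width'])
im=snap('scene','s3'); it=snap('top','t3'); print((proj(im,[s['eef_pos'],s['eef_pos']+[0,0,10]])-[190,160])*6,(proj(it,[s['eef_pos']])-[180,160])*6)
crop('s3',190,160,310,260,6,'s3c');crop('t3',180,160,300,260,6,'t3c')
```

```text
[531.89629643 270.67452048 107.96612848] [-1.57084756e+00  7.41036401e-05 -2.99583166e+00] 0.03992318994622361
[[346.58793313 354.92422175]
 [343.47581479 325.24399065]] [[309.07117281 371.06275174]]
```

View pics/s3c.png

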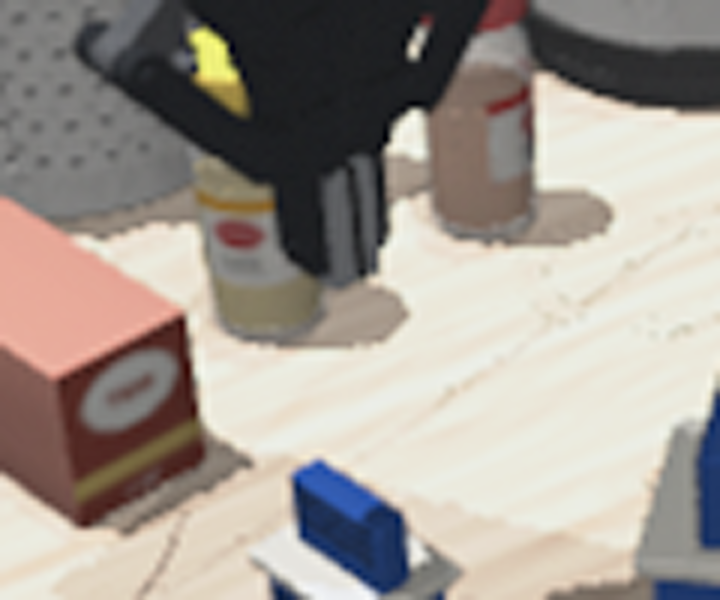

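View pics/t3c.png

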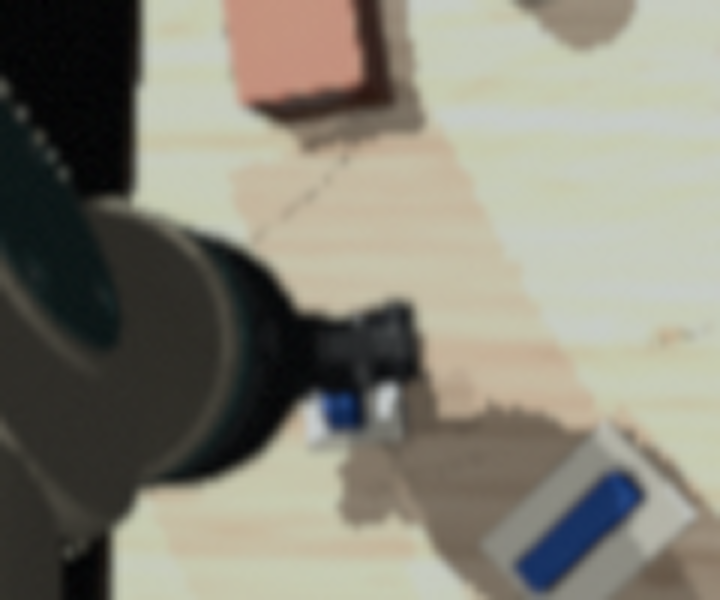

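```bash
python3 - <<'E'
from fit1 import *
im=load('s3'); it=load('t3')
for z in (130,150,170,190,210): print(z,ray(it,180+398/6,160+343/6,z).round(1), 'tcp axis px',((proj(it,[[532,270.7,z]])-[180,160])*6).round())
# scene tip: candidate positions
for z in (108,120,130): print(z,ray(im,190+352/6,160+280/6,z).round(1))
# jar red check: base 42mm dia 108 tall
E
python3 - <<'E'
import sys; sys.path.insert(0,'.')
from h import *
s=read_state(); print(s)
E
```

```text
130 [541.9 234.2 130. ] tcp axis px [[293. 369.]]
150 [541.1 229.9 150. ] tcp axis px [[279. 367.]]
170 [540.3 225.7 170. ] tcp axis px [[263. 365.]]
190 [539.5 221.4 190. ] tcp axis px [[246. 362.]]
210 [538.7 217.2 210. ] tcp axis px [[229. 360.]]
108 [563.9 251.5 108. ]
120 [547.5 259.3 120. ]
130 [533.8 265.8 130. ]
{'clock': 3.2667, 'qpos': array([-0.52002294,  0.66773229,  0.00347605,  1.76096495, -0.00332107,
        0.712938  , -1.93974298]), 'qd': array([-0.00065646,  0.00114011,  0.00119043,  0.00058007, -0.0006924 ,
       -0.00140549,  0.00151108]), 'tau': array([ 3.64721508e-02, -5.41211665e+01,  8.02852381e-01, -1.51058936e+01,
        9.84892482e-03,  1.69978972e-03,  1.08427550e-04]), 'eef_pos': array([531.85192586, 270.71707827, 107.88767404]), 'tool_rot': array([-1.57080136e+00, -4.15895758e-05, -2.99575815e+00]), 'force': array([0.43314361, 0.26723396, 0.45457106]), 'torque': array([ 0.01534784, -0.01960942,  0.00176781]), 'width': -0.5760193156852236}
```

Run:
```python
from fit1 import *
t=load('top0'); s=load('scene0')
crop('top0',220,110,340,190,6,'t0j'); crop('scene0',200,130,300,230,6,'s0j')
for n,u,v in(('red',305,138),('yel',263,142)):
    X=ray(t,u,v,108); print(n,X,proj(s,[X,[X[0],X[1],0]]))
```

```text
red [721.02367499 116.34476253 108.        ] [[269.58710697 151.86790454]
 [272.5136816  195.26290711]]
yel [710.04267909 209.18276561 108.        ] [[232.00599631 166.52158946]
 [237.32097504 211.419697  ]]
```

View pics/t0j.png

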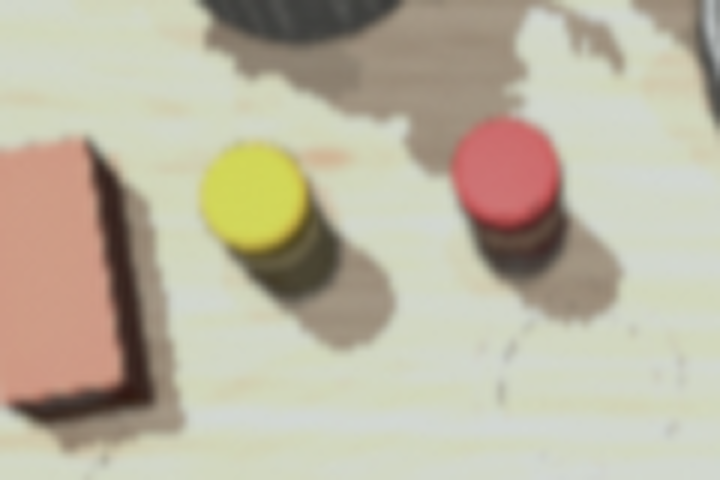

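View pics/s0j.png

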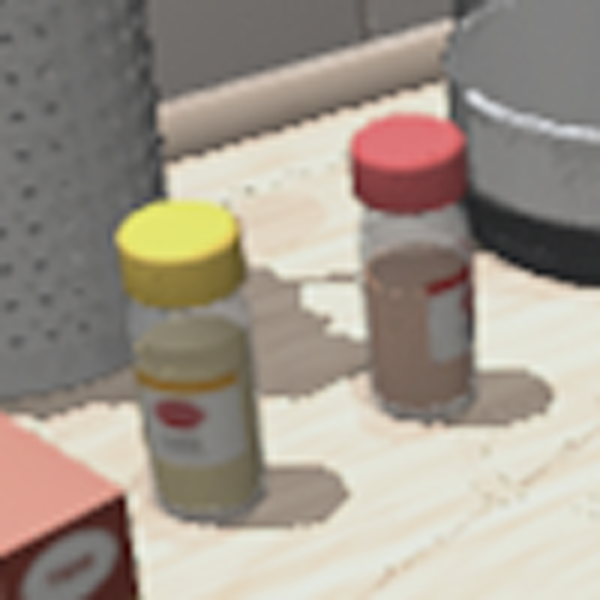

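Call:
{"op": "servo_tool", "data": {
  "increments": [
    {"dx": 0,"dy": 0.1,"dz": -1,"ax": 0,"ay": 0,"az": 0,"claw": -0.2},
    {"dx": 0,"dy": 0.1,"dz": -2.5,"ax": 0,"ay": 0,"az": 0,"claw": -0.2},
    {"dx": 0,"dy": 0.1,"dz": -4,"ax": 0,"ay": 0,"az": 0,"claw": -0.2},
    {"dx": 0,"dy": 0.1,"dz": -4,"ax": 0,"ay": 0,"az": 0,"claw": -0.2},
    {"dx": 0,"dy": 0.1,"dz": -4,"ax": 0,"ay": 0,"az": 0,"claw": -0.2},
    {"dx": 0,"dy": 0.1,"dz": -4,"ax": 0,"ay": 0,"az": 0,"claw": -0.2}
  ]
}}

```text
clock: 3.77
eef_pos: [532.1, 271.8, 68.0]
tool_rot: [-1.571, 0.0, -2.996]
force: [-1.1, -0.5, -0.1]
width: 51.1
```

Run:
```python
from fit1 import *
s=read_state(); print(s['eef_pos'],s['tool_rot'],s['width'])
im=snap('scene','s4'); p=s['eef_pos'];j=np.array([-.143,.99,0]); w=np.array([.99,.143,0])
for dz in (0,10,20):
    for sg in (1,-1):
        print(dz,sg,((proj(im,[p+j*sg*25.5+w*t+[0,0,dz] for t in(-11,11)])-[190,160])*6).round().tolist())
crop('s4',190,160,310,260,6,'s4c')
```

```text
[532.12585422 271.83909331  68.04237316] [-1.57086963e+00  3.11807770e-04 -2.99577723e+00] 51.074528271428264
0 1 [[304.0, 528.0], [258.0, 492.0]]
0 -1 [[449.0, 449.0], [402.0, 416.0]]
10 1 [[301.0, 499.0], [254.0, 464.0]]
10 -1 [[447.0, 421.0], [400.0, 389.0]]
20 1 [[297.0, 470.0], [250.0, 435.0]]
20 -1 [[445.0, 393.0], [397.0, 361.0]]
```

View pics/s4c.png

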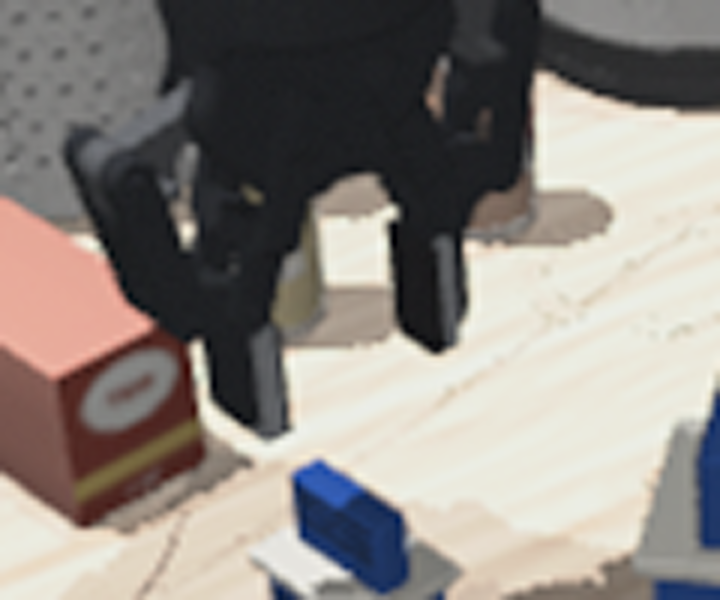

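Run:
```python
from fit1 import *
s=read_state(); it=snap('top','t4'); p=s['eef_pos'];j=np.array([-.143,.99,0]); w=np.array([.99,.143,0])
for dz in (0,30,80):
  for jj in (-25.5,-40,-57):
        print(dz,jj,((proj(it,[p+j*jj+w*t+[0,0,dz] for t in(-11,11)])-[200,180])*8).round().tolist())
crop('t4',200,180,290,250,8,'t4c')
```

```text
0 -25.5 [[375.0, 365.0], [367.0, 288.0]]
0 -40 [[426.0, 359.0], [418.0, 282.0]]
0 -57 [[485.0, 352.0], [477.0, 275.0]]
30 -25.5 [[352.0, 363.0], [344.0, 283.0]]
30 -40 [[405.0, 356.0], [397.0, 277.0]]
30 -57 [[466.0, 349.0], [458.0, 269.0]]
80 -25.5 [[310.0, 358.0], [302.0, 273.0]]
80 -40 [[366.0, 351.0], [358.0, 267.0]]
80 -57 [[432.0, 343.0], [423.0, 259.0]]
```

View pics/t4c.png

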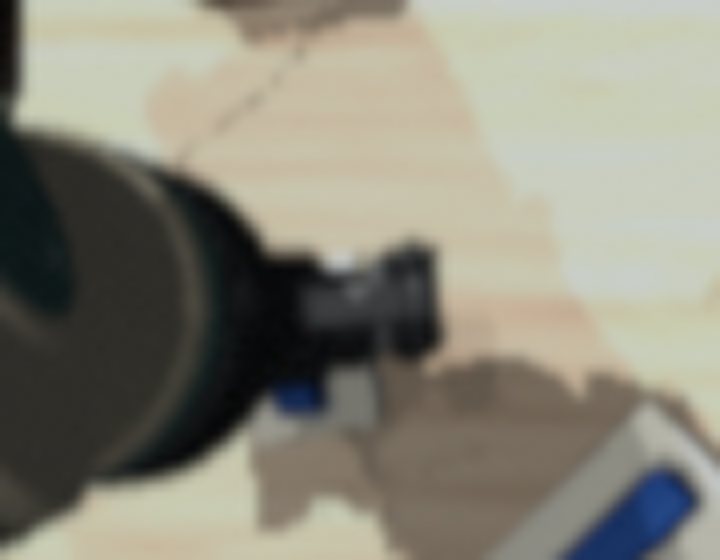

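Call:
{"op": "servo_tool", "data": {
  "increments": [
    {"dx": 0,"dy": 0,"dz": -1,"ax": 0,"ay": 0,"az": 0,"claw": -0.2},
    {"dx": 0,"dy": 0,"dz": -2,"ax": 0,"ay": 0,"az": 0,"claw": -0.2},
    {"dx": 0,"dy": 0,"dz": -2.6,"ax": 0,"ay": 0,"az": 0,"claw": -0.2},
    {"dx": 0,"dy": 0,"dz": -2.6,"ax": 0,"ay": 0,"az": 0,"claw": -0.2},
    {"dx": 0,"dy": 0,"dz": -2.6,"ax": 0,"ay": 0,"az": 0,"claw": -0.2}
  ]
}}

```text
clock: 4.28
eef_pos: [531.3, 271.4, 41.1]
tool_rot: [-1.57, -0.002, -2.996]
force: [1.0, -0.2, 0.1]
width: 51.5
```

Run:
```python
from fit1 import *
s=read_state(); print(s['eef_pos'],s['force'])
im=snap('scene','s5'); crop('s5',190,160,310,260,6,'s5c')
```

```text
[531.31353923 271.40180158  41.09013007] [ 0.96333722 -0.15099242  0.0961771 ]
```

View pics/s5c.png

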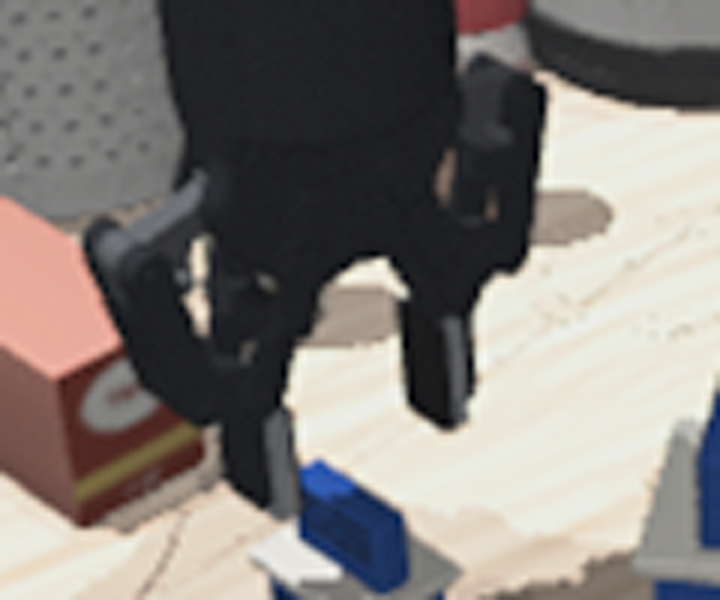

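Run:
```python
from fit1 import *
im=load('s5'); p=np.array([531.3,271.4,0]);j=np.array([-.143,.99,0]); w=np.array([.99,.143,0])
for z in (41,50,60,70):
    print(z,((proj(im,[p+j*sg*25.5+w*t+[0,0,z] for sg in(1,-1) for t in(-11,11)])-[190,160])*6).round().tolist())
```

```text
41 [[316.0, 604.0], [270.0, 568.0], [458.0, 524.0], [412.0, 490.0]]
50 [[313.0, 579.0], [267.0, 543.0], [456.0, 500.0], [410.0, 466.0]]
60 [[310.0, 551.0], [263.0, 516.0], [454.0, 472.0], [407.0, 439.0]]
70 [[306.0, 523.0], [260.0, 488.0], [452.0, 445.0], [405.0, 412.0]]
```

Call:
{"op": "servo_tool", "data": {
  "increments": [
    {"dx": 0,"dy": 0,"dz": -1,"ax": 0,"ay": 0,"az": 0,"claw": -0.2},
    {"dx": 0,"dy": 0,"dz": -2,"ax": 0,"ay": 0,"az": 0,"claw": -0.2},
    {"dx": 0,"dy": 0,"dz": -2,"ax": 0,"ay": 0,"az": 0,"claw": -0.2},
    {"dx": 0,"dy": 0,"dz": -2,"ax": 0,"ay": 0,"az": 0,"claw": -0.2}
  ]
}}

```text
clock: 4.67
eef_pos: [531.1, 271.3, 20.9]
tool_rot: [-1.57, -0.002, -2.996]
force: [0.1, 0.1, -0.2]
width: 51.3
```

Run:
```python
from fit1 import *
s=read_state(); print(s['eef_pos'],s['force'])
im=snap('scene','s6'); crop('s6',200,180,310,270,7,'s6c')
```

```text
[531.09534178 271.25630396  20.8645934 ] [ 0.12348177  0.07765093 -0.16732919]
```

View pics/s6c.png

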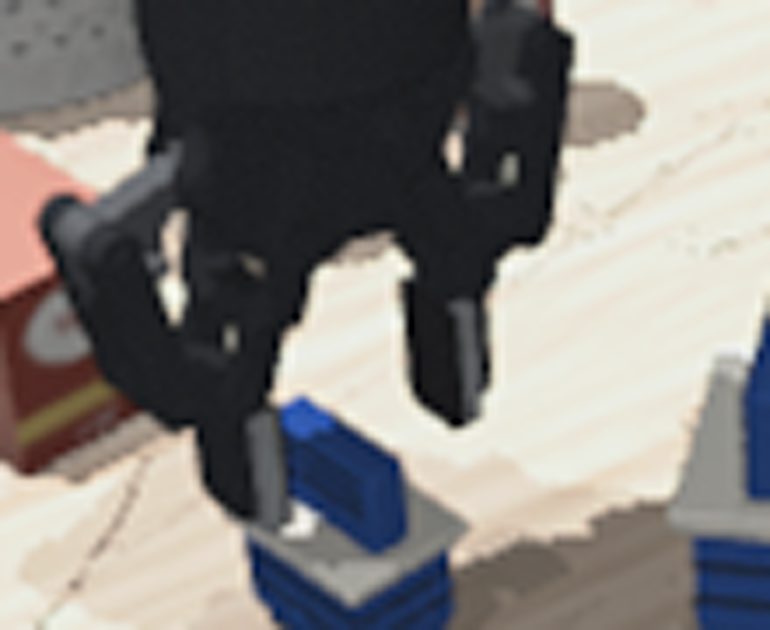

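In the picture the fingers straddle the fin at crop (350,480), with their ends at about z 50, just above the collar. I'll lower 3 mm and close, and the jaw width should read about 12.

Call:
{"op": "servo_tool", "data": {
  "increments": [
    {"dx": 0,"dy": 0,"dz": -0.3,"ax": 0,"ay": 0,"az": 0,"claw": -0.2},
    {"dx": 0,"dy": 0,"dz": -0.3,"ax": 0,"ay": 0,"az": 0,"claw": 0.2},
    {"dx": 0,"dy": 0,"dz": -0.3,"ax": 0,"ay": 0,"az": 0,"claw": 0.5},
    {"dx": 0,"dy": 0,"dz": -0.3,"ax": 0,"ay": 0,"az": 0,"claw": 0.8},
    {"dx": 0,"dy": 0,"dz": -0.3,"ax": 0,"ay": 0,"az": 0,"claw": 1},
    {"dx": 0,"dy": 0,"dz": -0.3,"ax": 0,"ay": 0,"az": 0,"claw": 1},
    {"dx": 0,"dy": 0,"dz": -0.3,"ax": 0,"ay": 0,"az": 0,"claw": 1},
    {"dx": 0,"dy": 0,"dz": -0.3,"ax": 0,"ay": 0,"az": 0,"claw": 1}
  ]
}}

```text
clock: 5.38
eef_pos: [532.1, 271.8, 19.1]
tool_rot: [-1.571, 0.0, -2.996]
force: [-0.2, -0.3, 1.2]
width: 10.6
```

Run:
```python
from fit1 import *
s=read_state(); print(s['eef_pos'],s['force'],s['width'],s['torque'])
im=snap('scene','s7'); crop('s7',200,180,310,270,7,'s7c')
```

```text
[532.05059355 271.83509705  19.11830685] [-0.23518977 -0.34855509  1.16685196] 10.591521626704518 [ 0.10348972 -0.02828828  0.00070564]
```

View pics/s7c.png

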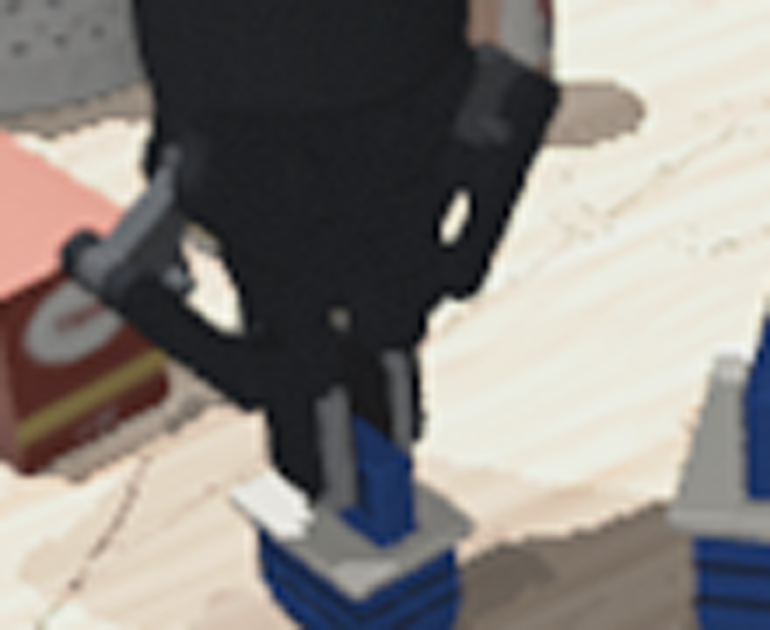

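Gripped: the width is 10.6 on the fin with the plug still level on the worktop. Reported TCP z 19.1 therefore matches cartridge origin z 0, which I'll use as the height reference. Next I lift and carry it to above the socket.

Call:
{"op": "servo_tool", "data": {
  "increments": [
    {"dx": 0,"dy": 0,"dz": 1.5,"ax": 0,"ay": 0,"az": 0,"claw": 1},
    {"dx": 0,"dy": 0,"dz": 4,"ax": 0,"ay": 0,"az": 0,"claw": 1},
    {"dx": 0,"dy": 0,"dz": 7.5,"ax": 0,"ay": 0,"az": 0,"claw": 1},
    {"dx": 0,"dy": -1,"dz": 10.5,"ax": 0,"ay": 0,"az": 0.01,"claw": 1},
    {"dx": 0,"dy": -3.5,"dz": 12,"ax": 0,"ay": 0,"az": 0.02,"claw": 1},
    {"dx": 0,"dy": -7,"dz": 12,"ax": 0,"ay": 0,"az": 0.04,"claw": 1},
    {"dx": 0,"dy": -10.5,"dz": 12,"ax": 0,"ay": 0,"az": 0.06,"claw": 1},
    {"dx": 0,"dy": -14,"dz": 12,"ax": 0,"ay": 0,"az": 0.076,"claw": 1}
  ]
}}

```text
clock: 6.1
eef_pos: [531.6, 130.4, 139.3]
tool_rot: [-1.571, 0.0, -2.918]
force: [0.8, 0.1, -1.2]
width: 10.5
```

Call:
{"op": "servo_tool", "data": {
  "increments": [
    {"dx": 0,"dy": -3,"dz": -0.5,"ax": 0,"ay": 0,"az": 0,"claw": 1},
    {"dx": -0.1,"dy": -6,"dz": -1.5,"ax": 0,"ay": 0,"az": 0,"claw": 1},
    {"dx": -0.2,"dy": -8,"dz": -3,"ax": 0,"ay": 0,"az": 0,"claw": 1},
    {"dx": -0.2,"dy": -9.2,"dz": -4.5,"ax": 0,"ay": 0,"az": 0,"claw": 1},
    {"dx": -0.2,"dy": -9.2,"dz": -5,"ax": 0,"ay": 0,"az": 0,"claw": 1},
    {"dx": -0.2,"dy": -9.2,"dz": -5,"ax": 0,"ay": 0,"az": 0,"claw": 1},
    {"dx": -0.2,"dy": -9.2,"dz": -5,"ax": 0,"ay": 0,"az": 0,"claw": 1}
  ]
}}

```text
clock: 6.68
eef_pos: [530.0, 41.2, 89.0]
tool_rot: [-1.572, 0.0, -2.918]
force: [0.7, -0.4, -1.6]
width: 10.3
```

Run:
```python
from fit1 import *
s=read_state(); print(s['eef_pos'],s['tool_rot'],s['force'],s['width'],s['torque'])
im=snap('scene','s8'); crop('s8',270,140,410,250,5,'s8c')
it=snap('top','t8'); crop('t8',270,170,390,270,6,'t8c')
```

```text
[529.98978031  41.18236837  88.98425884] [-1.57178848e+00  8.69790924e-05 -2.91846114e+00] [ 0.73859896 -0.44074467 -1.60472953] 10.318866067939185 [ 0.06991202  0.03150379 -0.03079474]
```

View pics/s8c.png

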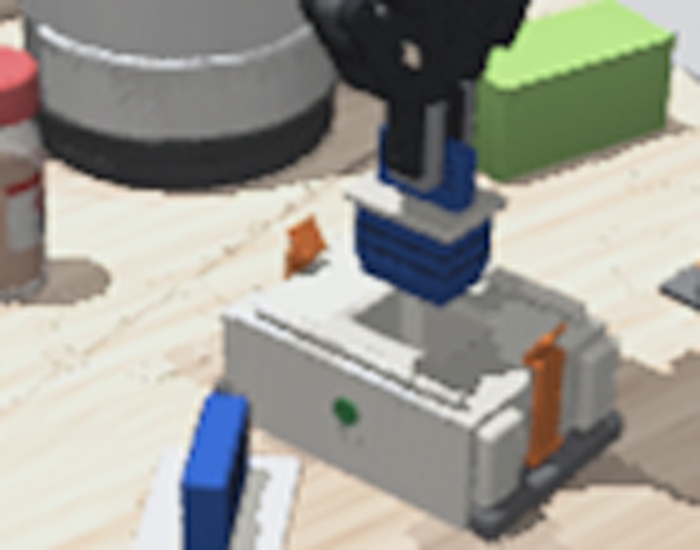

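View pics/t8c.png

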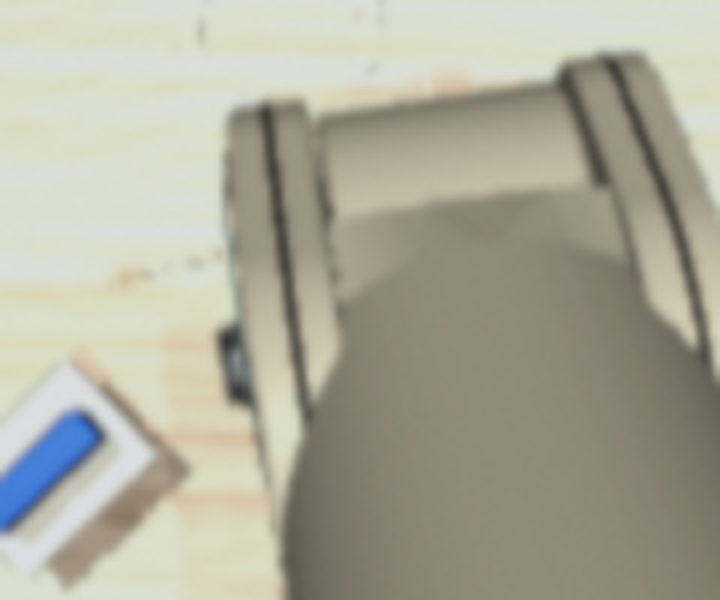

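Run:
```python
from fit1 import *
S8=lambda p:c('s8',270,140,5,p)
d=69.9
K2=rect(52,38,39+d);B2=rect(38,24,d)
for zz in (0,-3,3):
  sh=lambda L:[(a,b,z+zz) for a,b,z in L]
  x,r=fit([(S8([(503,198),(430,240),(345,192)]),sh([K2[2],K2[3],K2[0]])),(S8([(440,305)]),sh([B2[3]]))],(530,41,.22)); print(zz,x.round(2),r.round(1).tolist())
crop('s8',310,160,400,240,8,'s8d');crop('scene0',310,170,400,250,8,'s0d')
```

```text
0 [5.3071e+02 4.3540e+01 1.6000e-01] [[0.8, 0.4], [2.1, -0.6], [-1.4, -1.0], [-1.1, 1.1]]
-3 [5.3443e+02 4.0250e+01 1.6000e-01] [[0.7, 0.4], [2.1, -0.6], [-1.2, -1.0], [-1.1, 1.0]]
3 [5.2699e+02 4.6830e+01 1.6000e-01] [[0.8, 0.4], [2.1, -0.6], [-1.5, -1.1], [-1.1, 1.2]]
```

View pics/s8d.png

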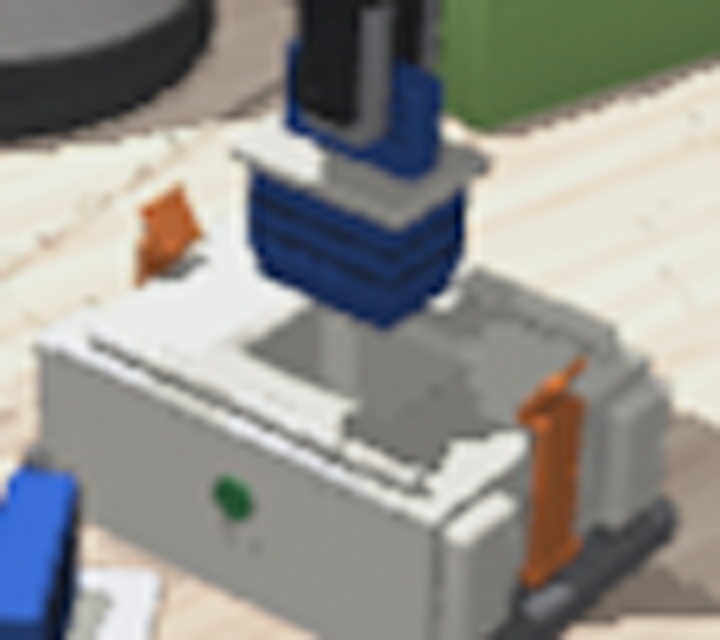

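View pics/s0d.png

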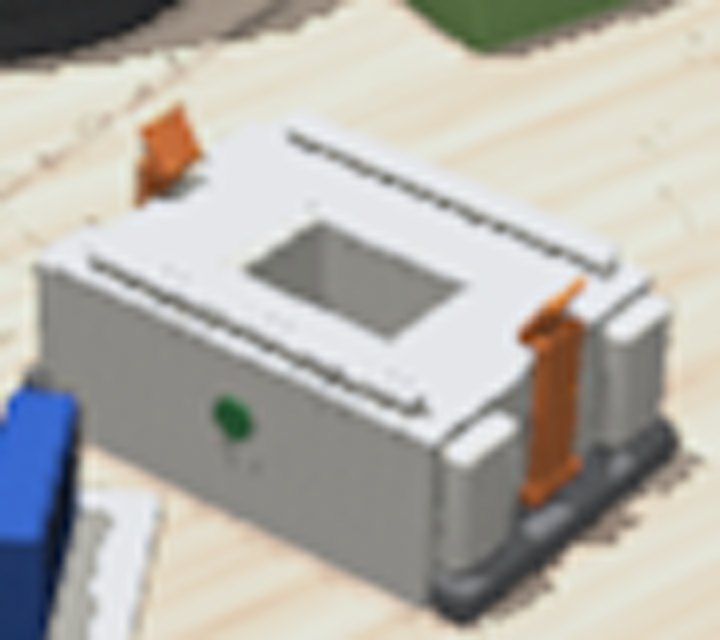

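Run:
```python
from fit1 import *
S8=lambda p:c('s8',310,160,8,p); S0=lambda p:c('scene0',310,170,8,p)
d=69.9
K2=rect(52,38,39+d);B2=rect(38,24,d);
x,r=fit([(S8([(490,160),(397,225),(235,152)]),[K2[2],K2[3],K2[0]]),(S8([(440,292),(386,326),(265,275)]),[B2[2],B2[3],B2[0]])],(530,41,.22)); print('held',x.round(3),r.round(1).tolist())
x,r=fit([(S0([(322,220),(467,287),(392,338),(245,268)]),[H[1],H[2],H[3],H[0]])],(530,39,.22)); print('socket',x.round(3),r.round(1).tolist())
D=rect(116,92,50)
x,r=fit([(S0([(322,220),(467,287),(392,338),(245,268)]),[H[1],H[2],H[3],H[0]]),(S0([(38,262),(437,438)]),[D[0],D[3]])],(530,39,.22)); print('socket+deck',x.round(3),r.round(1).tolist())
```

```text
held [5.30273e+02 4.26120e+01 2.16000e-01] [[0.7, -0.5], [0.1, -0.8], [-1.3, -1.2], [0.7, 0.4], [-0.1, 1.3], [-0.4, 0.6]]
socket [5.2901e+02 4.1953e+01 2.1800e-01] [[0.1, -0.6], [0.9, -0.3], [-0.1, 0.5], [-0.8, 0.3]]
socket+deck [5.30492e+02 4.12440e+01 2.34000e-01] [[-0.3, -1.0], [0.7, -0.9], [-0.1, 0.0], [-1.0, -0.1], [2.1, 0.7], [-0.3, 1.2]]
```

Yaw agrees (0.216 held, 0.22 socket), and the lateral offset is about 1.5 mm in y. I'll shift and start the insertion.

Call:
{"op": "servo_tool", "data": {
  "increments": [
    {"dx": 0,"dy": -0.15,"dz": -0.5,"ax": 0,"ay": 0,"az": 0,"claw": 1},
    {"dx": 0,"dy": -0.15,"dz": -1,"ax": 0,"ay": 0,"az": 0,"claw": 1},
    {"dx": 0,"dy": -0.15,"dz": -1.5,"ax": 0,"ay": 0,"az": 0,"claw": 1},
    {"dx": 0,"dy": -0.15,"dz": -1.9,"ax": 0,"ay": 0,"az": 0,"claw": 1},
    {"dx": 0,"dy": -0.15,"dz": -2.3,"ax": 0,"ay": 0,"az": 0,"claw": 1},
    {"dx": 0,"dy": -0.15,"dz": -2.6,"ax": 0,"ay": 0,"az": 0,"claw": 1}
  ]
}}

```text
clock: 7.28
eef_pos: [529.6, 38.2, 62.3]
tool_rot: [-1.571, -0.001, -2.92]
force: [0.6, -0.8, -0.7]
width: 10.4
```

Call:
{"op": "servo_tool", "data": {
  "increments": [
    {"dx": 0,"dy": 0,"dz": -0.3,"ax": 0,"ay": 0,"az": 0,"claw": 1},
    {"dx": 0,"dy": 0,"dz": -0.6,"ax": 0,"ay": 0,"az": 0,"claw": 1},
    {"dx": 0,"dy": 0,"dz": -0.9,"ax": 0,"ay": 0,"az": 0,"claw": 1},
    {"dx": 0,"dy": 0,"dz": -1.2,"ax": 0,"ay": 0,"az": 0,"claw": 1}
  ]
}}

```text
clock: 7.62
eef_pos: [530.2, 38.2, 50.7]
tool_rot: [-1.571, 0.001, -2.92]
force: [0.2, 0.8, -0.8]
width: 10.3
```

Call:
{"op": "servo_tool", "data": {
  "increments": [
    {"dx": 0,"dy": 0,"dz": -0.4,"ax": 0,"ay": 0,"az": 0,"claw": 1},
    {"dx": 0,"dy": 0,"dz": -0.8,"ax": 0,"ay": 0,"az": 0,"claw": 1},
    {"dx": 0,"dy": 0,"dz": -1.1,"ax": 0,"ay": 0,"az": 0,"claw": 1},
    {"dx": 0,"dy": 0,"dz": -1.4,"ax": 0,"ay": 0,"az": 0,"claw": 1},
    {"dx": 0,"dy": 0,"dz": -1.6,"ax": 0,"ay": 0,"az": 0,"claw": 1}
  ]
}}

```text
clock: 8.03
eef_pos: [530.1, 38.4, 34.9]
tool_rot: [-1.571, 0.0, -2.92]
force: [-4.1, -0.1, 28.9]
width: 10.3
```

Call:
{"op": "servo_tool", "data": {
  "increments": [
    {"dx": 0,"dy": 0,"dz": -0.1,"ax": 0,"ay": 0,"az": 0,"claw": 1},
    {"dx": 0,"dy": 0,"dz": -0.2,"ax": 0,"ay": 0,"az": 0,"claw": 1}
  ]
}}

```text
clock: 8.2
eef_pos: [530.1, 38.4, 34.9]
tool_rot: [-1.571, 0.001, -2.92]
force: [-6.2, 0.5, 30.6]
width: 10.5
```

Run:
```python
from fit1 import *
s=read_state(); print(s['eef_pos'],s['tool_rot'],s['force'],s['width'],s['torque'])
im=snap('scene','s9'); crop('s9',310,160,400,240,8,'s9d')
```

```text
[530.11727553  38.36653724  34.85954915] [-1.57070202e+00  7.32634112e-04 -2.91968950e+00] [-6.2143957   0.46714167 30.62531341] 10.5172178528457 [-0.12126212  1.24364498 -0.01245931]
```

View pics/s9d.png

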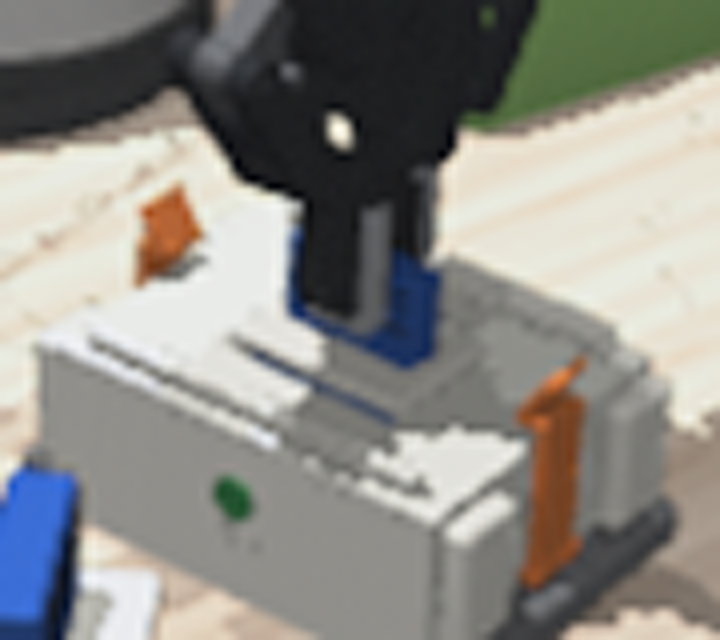

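It stopped at 30 N at the expected depth (TCP 34.9, home 35.1). A thin blue line shows under the collar at crop (320,385), so I'll let go, back off and look.

Call:
{"op": "servo_tool", "data": {
  "increments": [
    {"dx": 0,"dy": 0,"dz": 0.2,"ax": 0,"ay": 0,"az": 0,"claw": 0.2},
    {"dx": 0,"dy": 0,"dz": 0.2,"ax": 0,"ay": 0,"az": 0,"claw": 0},
    {"dx": 0,"dy": 0,"dz": 2,"ax": 0,"ay": 0,"az": 0,"claw": 0},
    {"dx": 0,"dy": 0,"dz": 5,"ax": 0,"ay": 0,"az": 0,"claw": 0},
    {"dx": 0,"dy": 0,"dz": 9,"ax": 0,"ay": 0,"az": 0,"claw": 0},
    {"dx": 0,"dy": 0,"dz": 9,"ax": 0,"ay": 0,"az": 0,"claw": 0}
  ]
}}

```text
clock: 8.75
eef_pos: [534.1, 38.6, 128.4]
tool_rot: [-1.57, 0.01, -2.92]
force: [1.0, 0.0, -0.1]
width: 42.4
```

Run:
```python
from fit1 import *
s=read_state(); print(s['eef_pos'],s['force'],s['width'])
im=snap('scene','s10'); crop('s10',310,170,400,250,8,'s10d')
```

```text
[534.12102925  38.56187627 128.41964008] [ 1.03354544e+00  2.74021600e-04 -5.47194519e-02] 42.38245576674902
```

View pics/s10d.png

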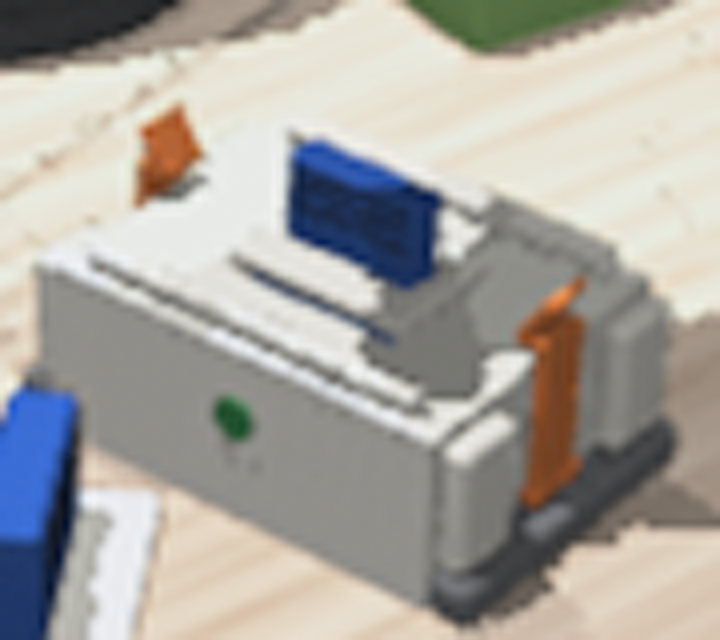

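Run:
```python
from fit1 import *
im=load('s10')
for up in (0,4):
  for p in ((529,41.95,.218),(530.4,41.2,.23)):
    q=lambda L:((proj(im,W(p,L))-[310,170])*8).round().tolist()
    print(up,'collar top',q(rect(52,38,55+up)),'bot',q(rect(52,38,50+up)),'fintop',q(rect(40,12,79+up)),'finbot',q(rect(40,12,55+up)))
print('sock',q(H))
```

```text
0 collar top [[222.0, 250.0], [319.0, 188.0], [485.0, 263.0], [390.0, 329.0]] bot [[222.0, 267.0], [318.0, 205.0], [484.0, 280.0], [389.0, 346.0]] fintop [[277.0, 155.0], [308.0, 136.0], [438.0, 193.0], [408.0, 213.0]] finbot [[275.0, 237.0], [305.0, 218.0], [433.0, 276.0], [403.0, 297.0]]
0 collar top [[221.0, 247.0], [316.0, 185.0], [483.0, 259.0], [390.0, 325.0]] bot [[221.0, 264.0], [315.0, 202.0], [482.0, 276.0], [389.0, 342.0]] fintop [[276.0, 152.0], [306.0, 132.0], [437.0, 189.0], [407.0, 209.0]] finbot [[273.0, 234.0], [303.0, 215.0], [432.0, 272.0], [403.0, 293.0]]
4 collar top [[223.0, 236.0], [319.0, 175.0], [486.0, 250.0], [391.0, 315.0]] bot [[222.0, 253.0], [319.0, 192.0], [485.0, 267.0], [390.0, 333.0]] fintop [[278.0, 141.0], [308.0, 122.0], [439.0, 179.0], [409.0, 199.0]] finbot [[275.0, 224.0], [305.0, 204.0], [434.0, 263.0], [404.0, 283.0]]
4 collar top [[221.0, 234.0], [317.0, 172.0], [484.0, 245.0], [391.0, 311.0]] bot [[221.0, 251.0], [316.0, 189.0], [483.0, 262.0], [390.0, 329.0]] fintop [[276.0, 138.0], [306.0, 119.0], [438.0, 175.0], [408.0, 195.0]] finbot [[274.0, 221.0], [303.0, 201.0], [433.0, 259.0], [403.0, 279.0]]
sock [[234.0, 264.0], [317.0, 209.0], [469.0, 276.0], [387.0, 335.0]]
```

Run:
```python
from fit1 import *
crop('s10',330,185,375,218,16,'s10e')
S=lambda p:c('s10',310,170,8,p)
```

```text
(no output)
```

View pics/s10e.png

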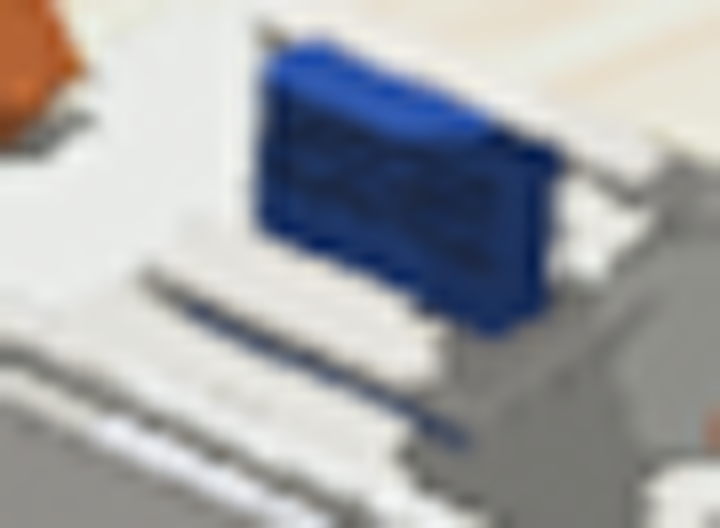

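Run:
```python
from fit1 import *
im=load('s10'); S=lambda p:c('s10',330,185,16,p)[1]
pts=S([(265,65),(320,42),(562,160),(260,230),(500,335),(545,312)])
L=np.array([(20,6,63),(20,-6,63),(-20,-6,63),(20,6,39),(-20,6,39),(-20,-6,39)],float)
for yaw in (None,.22):
  def f(q):
    a=q[3] if yaw is None else yaw
    M=W((q[0],q[1],a),L); M[:,2]+=q[2]; return (proj(im,M)-pts).ravel()
  r=least_squares(f,[530,40,16,.22]); print(r.x.round(2),f(r.x).round(1))
# dims check with z=16 fixed
def g(q):
    M=W(q,L); M[:,2]+=16; return (proj(im,M)-pts).ravel()
r=least_squares(g,[530,40,.22]); print(r.x.round(2),g(r.x).round(1))
```

```text
[ 5.7127e+02  3.8000e+00 -1.9030e+01  1.8000e-01] [-0.   0.6  0.3 -0.1 -0.1 -0.5 -0.  -0.1 -0.5  0.5  0.4 -0.3]
[ 5.7584e+02 -1.6000e-01 -2.2890e+01  2.2000e-01] [-0.1  0.8 -0.   0.  -0.  -0.7 -0.1  0.1 -0.2  0.4  0.5 -0.6]
[5.2984e+02 3.9740e+01 1.5000e-01] [-0.5 -0.1  0.2 -0.9  0.4 -0.6 -0.6 -0.1 -0.4  1.3  0.9  0.3]
```

Call:
{"op": "servo_tool", "data": {
  "increments": [
    {"dx": 0,"dy": -3,"dz": 0,"ax": 0,"ay": 0,"az": -0.02,"claw": 0},
    {"dx": -1,"dy": -6.5,"dz": 0,"ax": 0,"ay": 0,"az": -0.04,"claw": 0},
    {"dx": -2,"dy": -10,"dz": 0,"ax": 0,"ay": 0,"az": -0.06,"claw": 0},
    {"dx": -3,"dy": -13.5,"dz": 0,"ax": 0,"ay": 0,"az": -0.08,"claw": 0},
    {"dx": -4,"dy": -16.5,"dz": -1,"ax": 0,"ay": 0,"az": -0.084,"claw": 0},
    {"dx": -4,"dy": -18.5,"dz": -2.5,"ax": 0,"ay": 0,"az": -0.084,"claw": 0},
    {"dx": -4,"dy": -18.6,"dz": -3,"ax": 0,"ay": 0,"az": -0.084,"claw": 0},
    {"dx": -4,"dy": -18.6,"dz": -3,"ax": 0,"ay": 0,"az": -0.084,"claw": 0}
  ]
}}

```text
clock: 9.47
eef_pos: [487.8, -148.8, 90.7]
tool_rot: [-1.572, -0.004, -3.007]
force: [-0.6, 0.7, -0.3]
width: 42.7
```

Run:
```python
from fit1 import *
s=read_state(); print(s['eef_pos'],s['tool_rot'],s['width'])
snap('top','t11'); snap('scene','s11'); crop('t11',305,185,375,245,10,'t11c'); crop('s11',390,130,490,230,6,'s11c'); crop('s11',310,170,400,250,8,'s11d')
crop('t11',380,190,460,260,8,'t11d')
```

```text
[ 487.83319351 -148.79546687   90.74301703] [-1.57218048 -0.00414062 -3.00701179] 42.657850342671686
```

View pics/t11c.png

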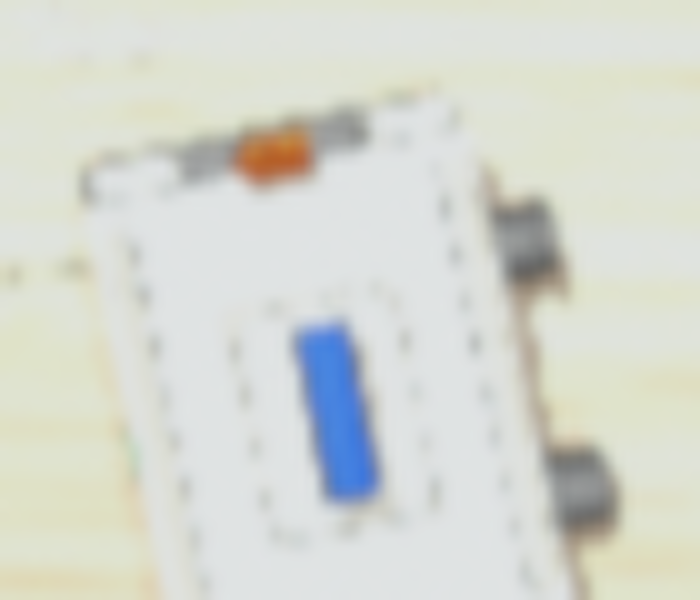

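View pics/s11c.png

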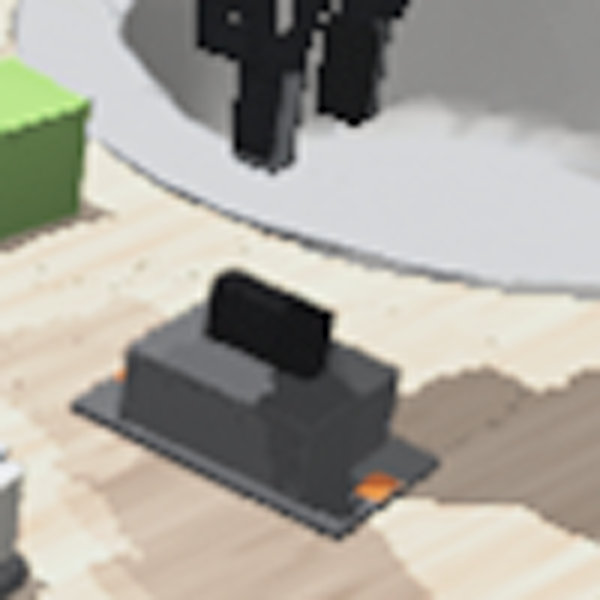

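View pics/s11d.png

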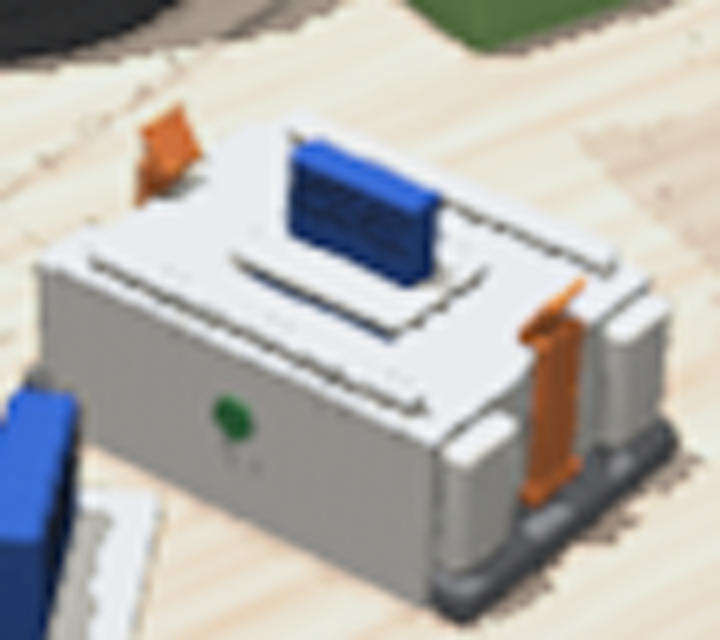

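Run:
```python
from fit1 import *
T=lambda p:c('t11',305,185,10,p)
for h in (0,2,4):
  x,r=fit([(T([(297,328),(345,320),(378,490),(328,500)]),rect(40,12,79+h))],(530,39,.2)); print(h,'fin',x.round(2),r.round(1).tolist())
  x,r=fit([(T([(232,312),(395,285),(440,512),(275,540)]),rect(52,38,52+h))],(530,39,.2)); print(h,'collar',x.round(2),r.round(1).tolist())
crop('top0',305,185,375,245,10,'t0e')
```

```text
0 fin [5.304e+02 3.800e+01 2.100e-01] [[-0.3, -0.2], [0.2, -0.4], [0.2, 0.3], [-0.1, 0.3]]
0 collar [5.3044e+02 3.7430e+01 2.0000e-01] [[0.2, 0.4], [0.1, 0.1], [-0.3, -0.3], [-0.0, -0.2]]
2 fin [5.3036e+02 3.8060e+01 2.1000e-01] [[-0.3, -0.2], [0.2, -0.4], [0.2, 0.3], [-0.1, 0.3]]
2 collar [5.3039e+02 3.7490e+01 2.0000e-01] [[0.2, 0.4], [0.1, 0.1], [-0.2, -0.3], [-0.0, -0.1]]
4 fin [5.3031e+02 3.8130e+01 2.1000e-01] [[-0.3, -0.2], [0.2, -0.4], [0.2, 0.3], [-0.1, 0.3]]
4 collar [5.3034e+02 3.7560e+01 2.0000e-01] [[0.2, 0.3], [0.1, 0.1], [-0.2, -0.3], [-0.0, -0.1]]
```

View pics/t0e.png

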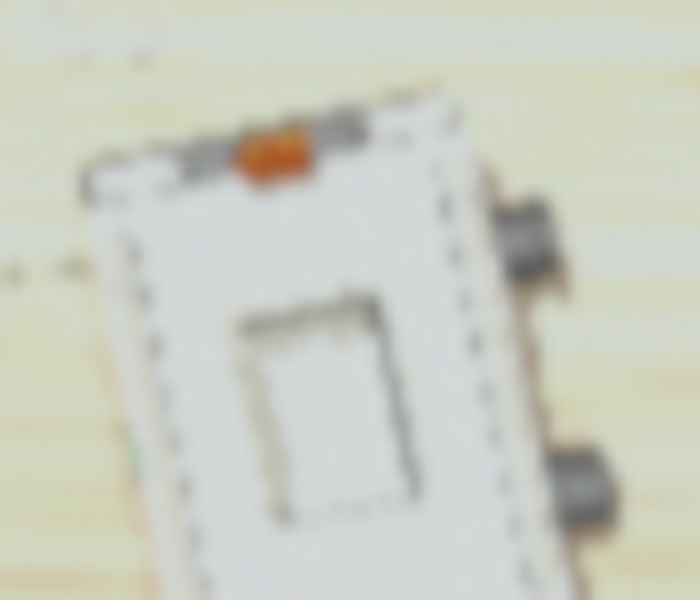

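The top view puts the collar about 1.4 mm towards -y of the socket centre. That is within the 1.75 mm clearance, explains the blue line through the bevel, and together with the 30 N stop at the right depth means the cartridge is home. Now I descend onto the cover's bar.

Call:
{"op": "servo_tool", "data": {
  "increments": [
    {"dx": 0,"dy": 0,"dz": -1.5,"ax": 0,"ay": 0,"az": 0,"claw": 0},
    {"dx": 0,"dy": 0,"dz": -3.5,"ax": 0,"ay": 0,"az": 0,"claw": 0},
    {"dx": 0,"dy": 0,"dz": -5,"ax": 0,"ay": 0,"az": 0,"claw": 0},
    {"dx": 0,"dy": 0,"dz": -5,"ax": 0,"ay": 0,"az": 0,"claw": 0},
    {"dx": 0,"dy": 0,"dz": -5,"ax": 0,"ay": 0,"az": 0,"claw": 0},
    {"dx": 0,"dy": 0,"dz": -5,"ax": 0,"ay": 0,"az": 0,"claw": 0}
  ]
}}

```text
clock: 10.07
eef_pos: [490.8, -147.0, 43.7]
tool_rot: [-1.571, 0.001, -3.002]
force: [-0.5, -0.2, -0.4]
width: 42.6
```

Run:
```python
from fit1 import *
s=read_state(); print(s['eef_pos'],s['tool_rot'],s['width'],s['force'])
snap('top','t12'); snap('scene','s12'); crop('s12',385,120,485,220,6,'s12c');crop('t12',380,190,460,260,8,'t12d')
```

```text
[ 490.77786863 -146.95380532   43.7007011 ] [-1.57069288e+00  1.26481318e-03 -3.00222066e+00] 42.56353231180263 [-0.460994   -0.24920065 -0.4363065 ]
```

View pics/s12c.png

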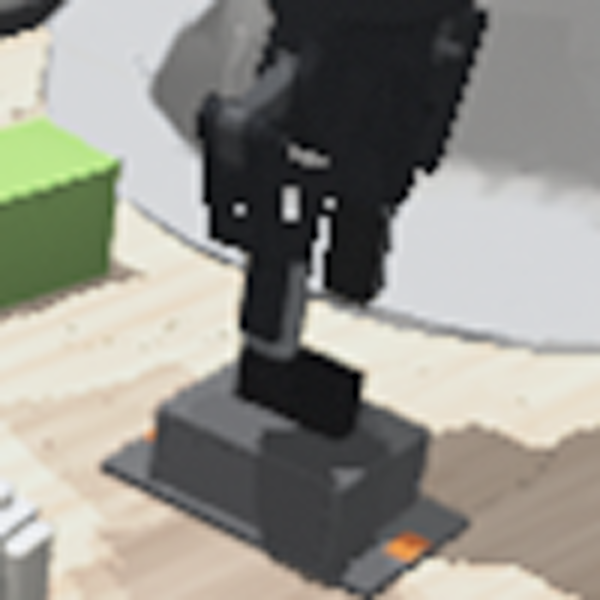

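View pics/t12d.png

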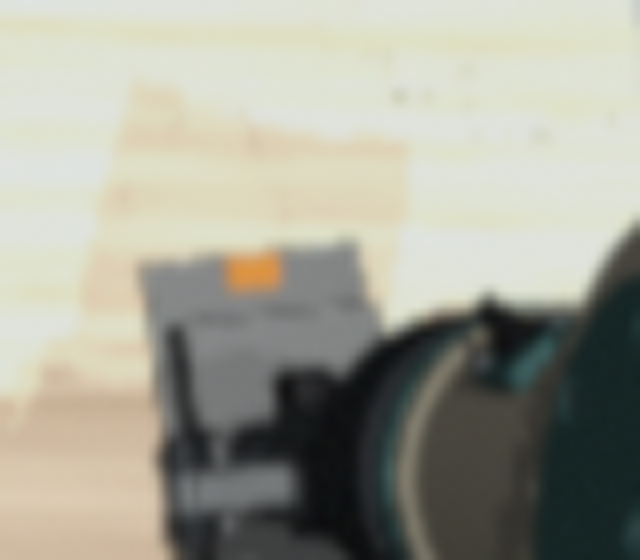

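Call:
{"op": "servo_tool", "data": {
  "increments": [
    {"dx": 0,"dy": 0,"dz": -1,"ax": 0,"ay": 0,"az": 0,"claw": 0},
    {"dx": 0,"dy": 0,"dz": -2,"ax": 0,"ay": 0,"az": 0,"claw": 0},
    {"dx": 0,"dy": 0,"dz": -2.6,"ax": 0,"ay": 0,"az": 0,"claw": 0},
    {"dx": 0,"dy": 0,"dz": -2.6,"ax": 0,"ay": 0,"az": 0,"claw": 0}
  ]
}}

```text
clock: 10.5
eef_pos: [488.6, -147.5, 15.3]
tool_rot: [-1.572, -0.003, -3.004]
force: [0.7, -0.1, -0.1]
width: 42.5
```

Call:
{"op": "servo_tool", "data": {
  "increments": [
    {"dx": 0,"dy": 0,"dz": 0,"ax": 0,"ay": 0,"az": 0,"claw": 0.3},
    {"dx": 0,"dy": 0,"dz": 0,"ax": 0,"ay": 0,"az": 0,"claw": 0.6},
    {"dx": 0,"dy": 0,"dz": 0,"ax": 0,"ay": 0,"az": 0,"claw": 1},
    {"dx": 0,"dy": 0,"dz": 0,"ax": 0,"ay": 0,"az": 0,"claw": 1},
    {"dx": 0,"dy": 0,"dz": 0,"ax": 0,"ay": 0,"az": 0,"claw": 1},
    {"dx": 0,"dy": 0,"dz": 0,"ax": 0,"ay": 0,"az": 0,"claw": 1}
  ]
}}

```text
clock: 11.0
eef_pos: [490.0, -147.9, 17.0]
tool_rot: [-1.571, 0.0, -3.004]
force: [0.3, -0.2, 0.1]
width: 12.4
```

Run:
```python
from fit1 import *
s=read_state(); print(s['eef_pos'],s['tool_rot'],s['width'],s['force'])
snap('scene','s13'); crop('s13',385,120,485,220,6,'s13c')
```

```text
[ 489.9838056  -147.88409858   17.02894321] [-1.57065499e+00  2.65493083e-04 -3.00383801e+00] 12.401246868687172 [ 0.28948749 -0.21025504  0.14704711]
```

View pics/s13c.png

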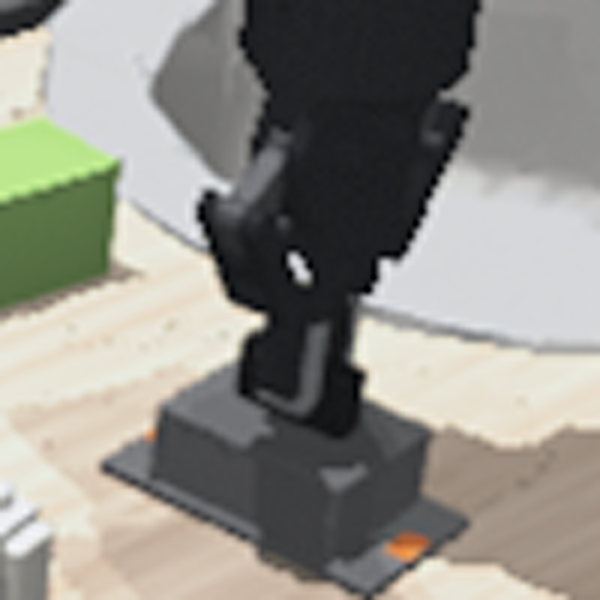

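The bar is gripped (width 12.4). Cover origin z 0 matches TCP z 17, so home is TCP z of about 67. Now I lift high and carry it over the unit.

Call:
{"op": "servo_tool", "data": {
  "increments": [
    {"dx": 0,"dy": 0,"dz": 1.5,"ax": 0,"ay": 0,"az": 0,"claw": 1},
    {"dx": 0,"dy": 0,"dz": 4,"ax": 0,"ay": 0,"az": 0,"claw": 1},
    {"dx": 0,"dy": 0,"dz": 7.5,"ax": 0,"ay": 0,"az": 0,"claw": 1},
    {"dx": 0,"dy": 0.5,"dz": 10.5,"ax": 0,"ay": 0,"az": 0,"claw": 1},
    {"dx": 0.7,"dy": 3,"dz": 11.5,"ax": 0,"ay": 0,"az": 0.02,"claw": 1},
    {"dx": 1.5,"dy": 6.5,"dz": 11.5,"ax": 0,"ay": 0,"az": 0.04,"claw": 1},
    {"dx": 2.3,"dy": 10,"dz": 11.5,"ax": 0,"ay": 0,"az": 0.06,"claw": 1},
    {"dx": 3.1,"dy": 13.5,"dz": 11.5,"ax": 0,"ay": 0,"az": 0.08,"claw": 1}
  ]
}}

```text
clock: 11.72
eef_pos: [521.2, -11.7, 132.5]
tool_rot: [-1.57, 0.001, -2.924]
force: [-0.3, 0.5, -1.7]
width: 12.7
```

Call:
{"op": "servo_tool", "data": {
  "increments": [
    {"dx": 0.5,"dy": 2.5,"dz": 0,"ax": 0,"ay": 0,"az": 0.004,"claw": 1},
    {"dx": 0.9,"dy": 4.5,"dz": 0,"ax": 0,"ay": 0,"az": 0.004,"claw": 1},
    {"dx": 0.9,"dy": 5.2,"dz": 0,"ax": 0,"ay": 0,"az": 0.004,"claw": 1},
    {"dx": 0.9,"dy": 5.2,"dz": 0,"ax": 0,"ay": 0,"az": 0.004,"claw": 1},
    {"dx": 0.9,"dy": 5.2,"dz": 0,"ax": 0,"ay": 0,"az": 0.004,"claw": 1},
    {"dx": 0.9,"dy": 5.2,"dz": 0,"ax": 0,"ay": 0,"az": 0.004,"claw": 1}
  ]
}}

```text
clock: 12.22
eef_pos: [529.5, 36.9, 131.8]
tool_rot: [-1.57, -0.001, -2.922]
force: [-0.0, 0.2, -1.4]
width: 12.5
```

Run:
```python
from fit1 import *
s=read_state(); print(s['eef_pos'],s['tool_rot'],s['width'],s['force'],s['torque'])
snap('scene','s14'); crop('s14',300,110,420,240,6,'s14c'); snap('top','t14')
```

```text
[529.45021858  36.88479126 131.82457148] [-1.56956157e+00 -9.13225167e-04 -2.92242110e+00] 12.454765397254674 [-0.01580829  0.15499267 -1.36508089] [ 0.01435085 -0.02807803  0.04195037]
```

View pics/s14c.png

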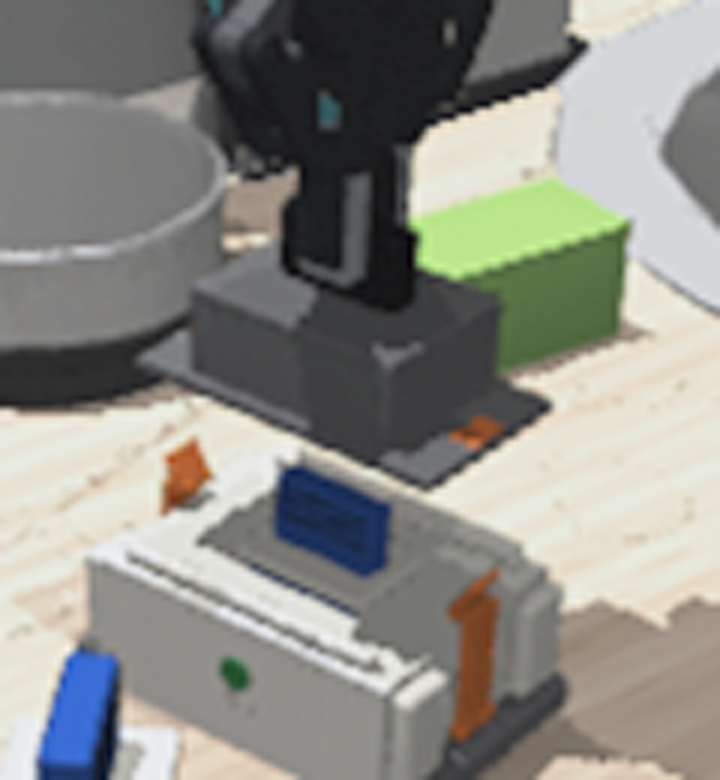

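Call:
{"op": "servo_tool", "data": {
  "increments": [
    {"dx": 0,"dy": 0,"dz": -1,"ax": 0,"ay": 0,"az": 0,"claw": 1},
    {"dx": 0,"dy": 0,"dz": -2,"ax": 0,"ay": 0,"az": 0,"claw": 1},
    {"dx": 0,"dy": 0,"dz": -2,"ax": 0,"ay": 0,"az": 0,"claw": 1},
    {"dx": 0,"dy": 0,"dz": -2,"ax": 0,"ay": 0,"az": 0,"claw": 1}
  ]
}}

```text
clock: 12.65
eef_pos: [528.9, 38.8, 110.8]
tool_rot: [-1.571, -0.003, -2.92]
force: [-0.1, -0.3, -0.6]
width: 12.6
```

Run:
```python
from fit1 import *
s=read_state(); print(s['eef_pos'],s['tool_rot'],s['width'],s['force'])
z=s['eef_pos'][2]-17
S=lambda p:c('s14',300,110,6,p); d=114.8
A=rect(116,66,5+d); B_=rect(78,58,36+d)
x,r=fit([(S([(550,405),(430,487),(140,360)]),[A[2],A[3],A[0]]),(S([(500,300),(380,350),(190,288)]),[B_[2],B_[3],B_[0]])],(530,38,.22)); print(x.round(3),r.round(1).tolist())
snap('scene','s15'); crop('s15',300,110,420,240,6,'s15c')
```

```text
[528.8748201   38.76822406 110.76464112] [-1.57102260e+00 -2.59557217e-03 -2.92024849e+00] 12.563711320708112 [-0.09164679 -0.33845878 -0.57648174]
[5.29427e+02 3.93570e+01 2.08000e-01] [[0.5, -0.4], [-0.8, -0.2], [-1.0, -0.4], [0.4, -0.0], [1.2, 3.1], [-0.3, -0.4]]
```

View pics/s15c.png

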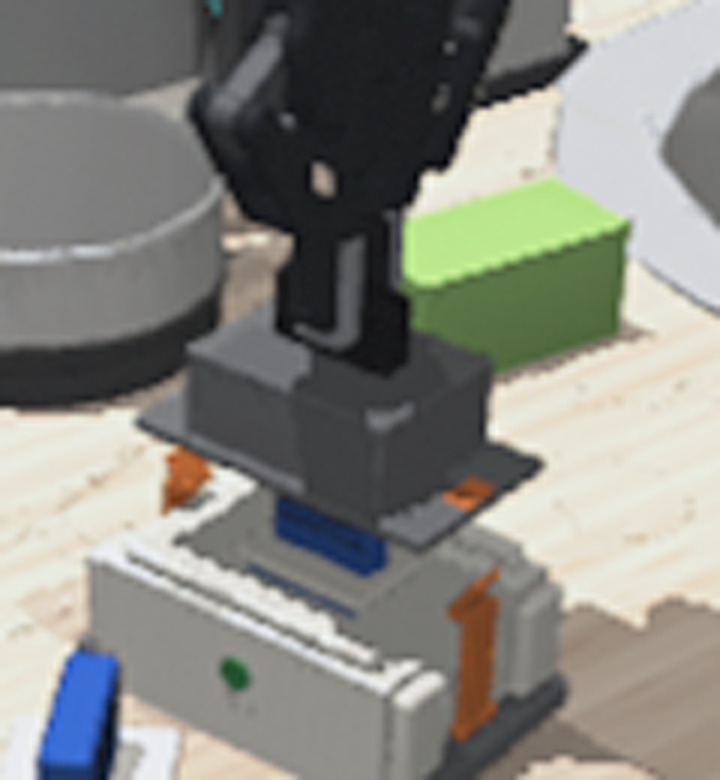

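Call:
{"op": "servo_tool", "data": {
  "increments": [
    {"dx": 0.05,"dy": 0.05,"dz": -0.7,"ax": 0,"ay": 0,"az": 0,"claw": 1},
    {"dx": 0.05,"dy": 0.05,"dz": -1.4,"ax": 0,"ay": 0,"az": 0,"claw": 1},
    {"dx": 0.05,"dy": 0.05,"dz": -2,"ax": 0,"ay": 0,"az": 0,"claw": 1},
    {"dx": 0.05,"dy": 0.05,"dz": -2.5,"ax": 0,"ay": 0,"az": 0,"claw": 1},
    {"dx": 0.05,"dy": 0.05,"dz": -2.5,"ax": 0,"ay": 0,"az": 0,"claw": 1},
    {"dx": 0.05,"dy": 0.05,"dz": -2.5,"ax": 0,"ay": 0,"az": 0,"claw": 1}
  ]
}}

```text
clock: 13.2
eef_pos: [530.1, 39.7, 86.5]
tool_rot: [-1.571, -0.001, -2.92]
force: [-0.5, 0.4, -1.1]
width: 12.8
```

Run:
```python
from fit1 import *
s=read_state(); print(s['eef_pos'],s['tool_rot'],s['width'],s['force'])
snap('scene','s16'); crop('s16',300,130,420,240,6,'s16c')
```

```text
[530.06774593  39.66167873  86.45674963] [-1.57089589e+00 -9.31303952e-04 -2.91978023e+00] 12.775895936563376 [-0.54748576  0.42206191 -1.11508606]
```

View pics/s16c.png

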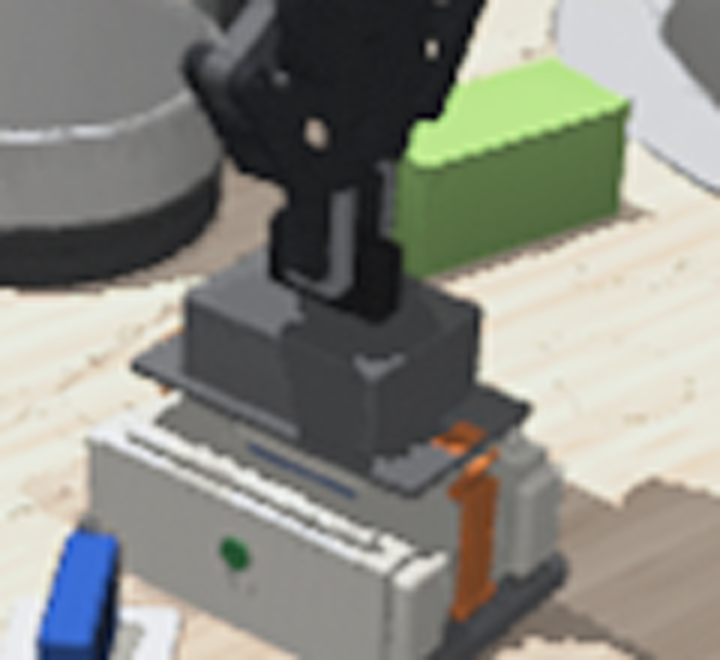

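The cover hangs level and square just above the hooks, free of the fin. Now I press straight down in steps, watching the force.

Call:
{"op": "servo_tool", "data": {
  "increments": [
    {"dx": 0,"dy": 0,"dz": -0.3,"ax": 0,"ay": 0,"az": 0,"claw": 1},
    {"dx": 0,"dy": 0,"dz": -0.6,"ax": 0,"ay": 0,"az": 0,"claw": 1},
    {"dx": 0,"dy": 0,"dz": -0.9,"ax": 0,"ay": 0,"az": 0,"claw": 1},
    {"dx": 0,"dy": 0,"dz": -1.1,"ax": 0,"ay": 0,"az": 0,"claw": 1}
  ]
}}

```text
clock: 13.58
eef_pos: [531.8, 39.8, 76.8]
tool_rot: [-1.57, 0.003, -2.92]
force: [-1.1, -0.3, 13.1]
width: 12.3
```

Call:
{"op": "servo_tool", "data": {
  "increments": [
    {"dx": 0,"dy": 0,"dz": -0.2,"ax": 0,"ay": 0,"az": 0,"claw": 1},
    {"dx": 0,"dy": 0,"dz": -0.4,"ax": 0,"ay": 0,"az": 0,"claw": 1},
    {"dx": 0,"dy": 0,"dz": -0.6,"ax": 0,"ay": 0,"az": 0,"claw": 1},
    {"dx": 0,"dy": 0,"dz": -0.7,"ax": 0,"ay": 0,"az": 0,"claw": 1}
  ]
}}

```text
clock: 13.92
eef_pos: [530.8, 39.7, 69.0]
tool_rot: [-1.571, 0.001, -2.92]
force: [0.4, 0.2, 3.4]
width: 12.7
```

Call:
{"op": "servo_tool", "data": {
  "increments": [
    {"dx": 0,"dy": 0,"dz": -0.15,"ax": 0,"ay": 0,"az": 0,"claw": 1},
    {"dx": 0,"dy": 0,"dz": -0.3,"ax": 0,"ay": 0,"az": 0,"claw": 1},
    {"dx": 0,"dy": 0,"dz": -0.4,"ax": 0,"ay": 0,"az": 0,"claw": 1}
  ]
}}

```text
clock: 14.17
eef_pos: [530.1, 39.8, 66.9]
tool_rot: [-1.571, -0.0, -2.92]
force: [-8.5, -0.6, 35.5]
width: 12.3
```

Run:
```python
from fit1 import *
s=read_state(); print(s['eef_pos'],s['tool_rot'],s['width'],s['force'])
snap('scene','s17'); crop('s17',300,130,420,240,6,'s17c')
```

```text
[530.10094653  39.7867182   66.88654387] [-1.57078497e+00 -2.66055392e-04 -2.91981064e+00] 12.334226822915733 [-8.48234584 -0.63851662 35.54107006]
```

View pics/s17c.png

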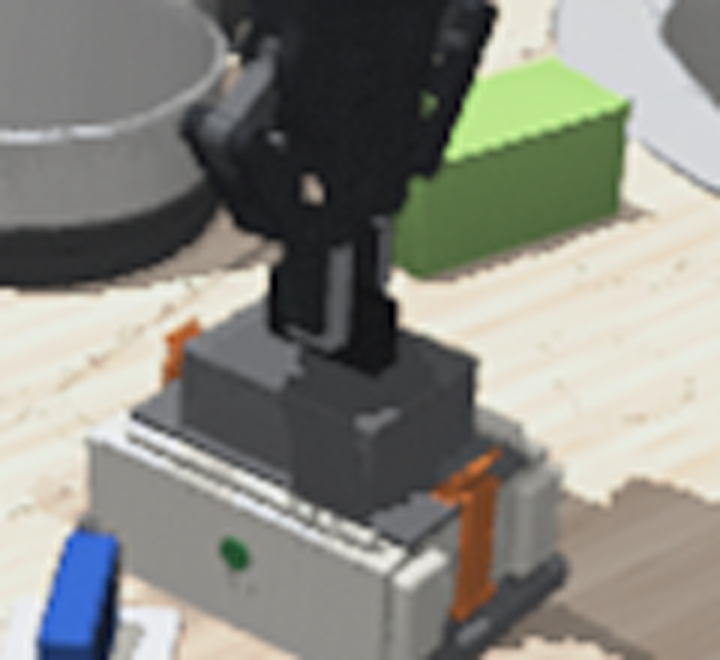

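The TCP is at 66.9, exactly home, against a hard stop, and the near hook at crop (470,480) sits over the edge. I'll release, rise and inspect.

Call:
{"op": "servo_tool", "data": {
  "increments": [
    {"dx": 0,"dy": 0,"dz": 0.3,"ax": 0,"ay": 0,"az": 0,"claw": 1},
    {"dx": 0,"dy": 0,"dz": 0.3,"ax": 0,"ay": 0,"az": 0,"claw": 0.4},
    {"dx": 0,"dy": 0,"dz": 0.3,"ax": 0,"ay": 0,"az": 0,"claw": 0},
    {"dx": 0,"dy": 0,"dz": 0.3,"ax": 0,"ay": 0,"az": 0,"claw": 0},
    {"dx": 0,"dy": 0,"dz": 2,"ax": 0,"ay": 0,"az": 0,"claw": 0},
    {"dx": 0,"dy": 0,"dz": 5,"ax": 0,"ay": 0,"az": 0,"claw": 0},
    {"dx": 0,"dy": 0,"dz": 9,"ax": 0,"ay": 0,"az": 0,"claw": 0},
    {"dx": 0,"dy": 0,"dz": 12,"ax": 0,"ay": 0,"az": 0,"claw": 0}
  ]
}}

```text
clock: 14.88
eef_pos: [530.7, 39.7, 186.8]
tool_rot: [-1.571, 0.001, -2.92]
force: [0.7, -0.2, 0.9]
width: 42.4
```

Call:
{"op": "servo_tool", "data": {
  "increments": [
    {"dx": -0.5,"dy": -4,"dz": 0,"ax": 0,"ay": 0,"az": 0,"claw": 0},
    {"dx": -1,"dy": -8,"dz": 0,"ax": 0,"ay": 0,"az": 0,"claw": 0},
    {"dx": -1.5,"dy": -12,"dz": 0,"ax": 0,"ay": 0,"az": 0,"claw": 0},
    {"dx": -2,"dy": -16,"dz": 0,"ax": 0,"ay": 0,"az": 0,"claw": 0},
    {"dx": -2.5,"dy": -20,"dz": 0,"ax": 0,"ay": 0,"az": 0,"claw": 0},
    {"dx": -3,"dy": -22,"dz": 0,"ax": 0,"ay": 0,"az": 0,"claw": 0},
    {"dx": -3,"dy": -22,"dz": 0,"ax": 0,"ay": 0,"az": 0,"claw": 0}
  ]
}}

```text
clock: 15.47
eef_pos: [498.2, -187.4, 184.6]
tool_rot: [-1.568, -0.002, -2.929]
force: [-0.4, 0.3, 0.5]
width: 42.7
```

Run:
```python
from fit1 import *
s=read_state(); print(s['clock'],s['eef_pos'],s['width'],s['force'])
snap('scene','s18'); crop('s18',310,150,410,250,7,'s18c'); snap('top','t18'); crop('t18',305,185,375,265,9,'t18c')
im=load('s18'); it=load('t18')
for p in ((530,41.6,.222),):
  for up in (0,4,10):
    print(up,((proj(im,W(p,[(20,7,112+up),(-20,7,112+up)]+rect(78,58,86+up)))-[310,150])*7).round().tolist())
```

```text
15.4667 [ 498.24961876 -187.38462928  184.5985899 ] 42.65986605081187 [-0.44006331  0.34600108  0.4501863 ]
0 [[242.0, 172.0], [359.0, 222.0], [136.0, 261.0], [267.0, 182.0], [489.0, 276.0], [362.0, 363.0]]
4 [[242.0, 160.0], [360.0, 209.0], [136.0, 249.0], [267.0, 170.0], [490.0, 264.0], [362.0, 350.0]]
10 [[243.0, 140.0], [361.0, 189.0], [136.0, 230.0], [268.0, 152.0], [492.0, 245.0], [363.0, 331.0]]
```

View pics/s18c.png

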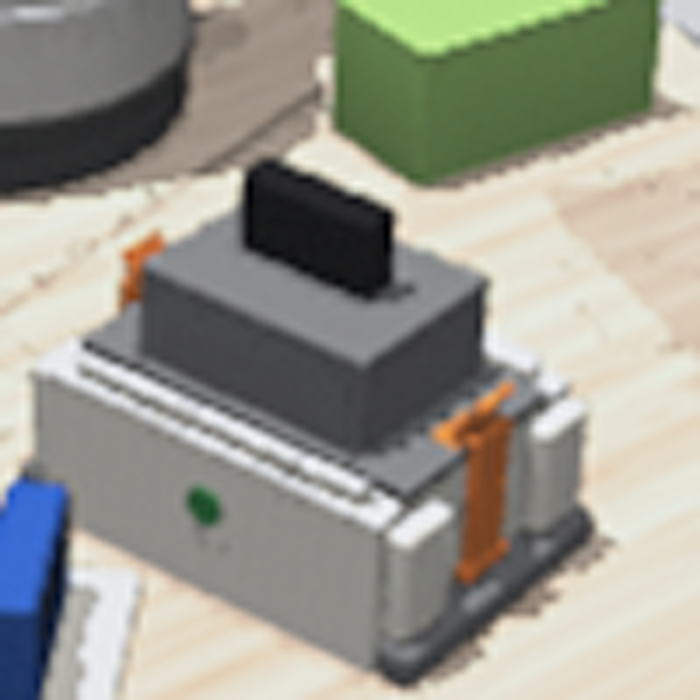

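View pics/t18c.png

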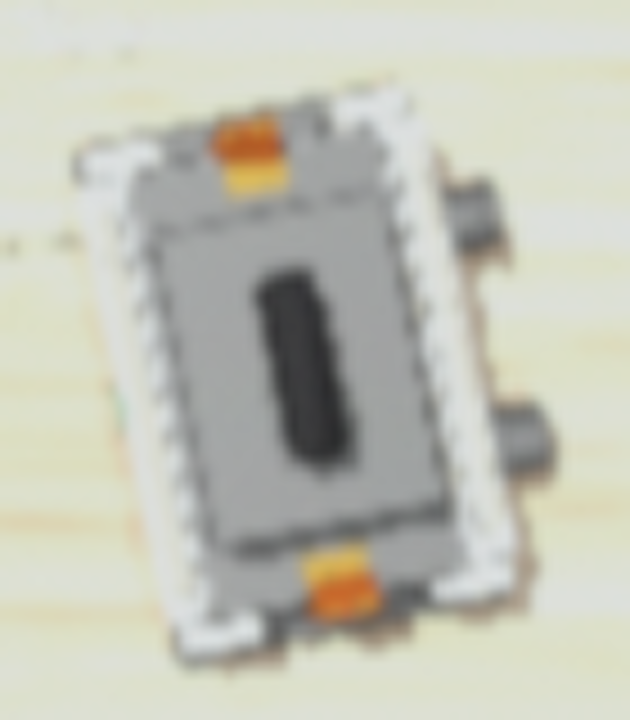

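View pics/s18.png

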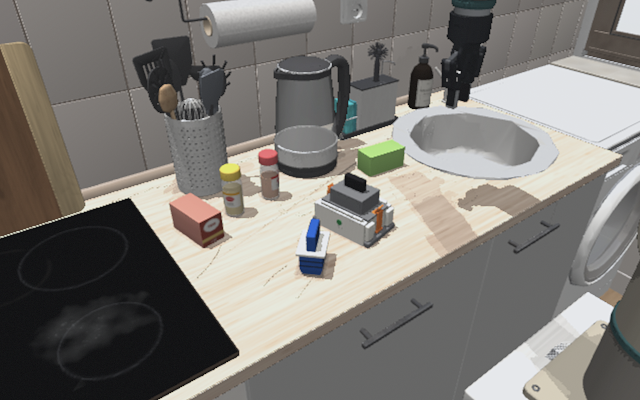

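The top view shows both orange barbs lying over the cover's edge marks, at crop (250,140) and (340,590). The hood corner at (365,360) matches the home prediction of (362,363), and the bystanders have not moved. I'm handing the job in.

```bash
python3 -c "
from cell import *
print(finish_job())"
```

```text
the job is handed in; nothing more can be done
None
```

The smaller blue cartridge is plugged into the white unit's socket, and the grey cover is snapped on over it. I handed the job in at about 15.5 s on the robot clock.

- **Cartridge:** it stopped hard at 30 N with its origin about 15.8 mm above the worktop, where home is 16 mm. The top view showed its collar about 1.4 mm towards -y of the socket centre. That is inside the 1.75 mm clearance, and I take it to explain the thin blue line seen under the collar.
- **Cover:** pressing took about 13 N, fell to 3 N as the hooks passed, then stopped hard at 35 N with its origin at 49.9 mm (home is 50 mm). In the last pictures the hood sits at its home position. Both orange hooks lie over its edges, and the robot is clear of everything.
- **Bystanders:** the jars, the tea boxes and the larger cartridge look unmoved in the last picture.

**Checks that disagreed:**
- In the images the fingertips appeared about 23 mm higher than the reported tool point. I took heights from the grasps instead: the reading when each part was gripped on the worktop served as its zero.
- The two cameras differed by 2 to 4 mm in y, and I allowed for that when placing both parts.

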